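# Third hand at the marking fixture: hold the comb jaw on the air slide for screwing

## Robot

A 6-joint arm with a two-finger parallel gripper is mounted at the origin on the work surface. World frame = base frame: x ahead of the robot, y to its left, z up, the work surface at z = 0. Lengths are in m, angles in rad, forces in N, time in s.
With the tool pointing down it reaches from about 0.375 to 0.9 m from the base axis. Payload 3.1 kg.
Tool frame: the origin (TCP) lies on the centre line of the jaws, within the pads' length; the fingertips stand robot.tip_reach ahead of it and the grasp point (between the pads) is the TCP (robot.tip_reach is the distance from the TCP to the fingertips, in m); z points along the fingers, y is the direction in which the jaws open and shut (so a half turn about z gives the same grasp; the last joint's range is limited). The gripper opens to 87 mm and grips with 3 to 60 N. Pads are 19 mm wide; open, the fingers measure 117 mm over their backs; the gripper's body (75 mm by 190 mm) begins 51 mm behind the grasp point.
Start: joints at [1.117, 0.527, 1.433, -0, 1.181, -0.178], TCP at [0.17, 0.601, 0.242] pointing down, gripper open.
Joint ranges: [-3.08, 3.08], [-0.75, 2.2], [0.22, 2.44], [-1.43, 4.57], [0, 2.65], [-2.85, 2.85]. Speed limits (rad/s): [2.79, 2.79, 3.14, 3.14, 3.14, 3.14].

## Interface

Orientations are given as a unit quaternion [x, y, z, w].
In Python, from rig import telemetry, viewer, robot gives the robot as it stands. The module is installed in compiled form; this text tells all that it offers.
- The arm moves only by the tool step_arm, never from a script. Its argument "targets" is a list of rows, each an object of numbers: "dx", "dy", "dz": the shift along the tool's x, y, z in m; "rx", "ry", "rz": the turn, a rotation vector about the tool's x, y, z in degrees. In form: [{"dx": .., "dy": .., "dz": .., "rx": .., "ry": .., "rz": ..}, ...]. A call has exactly 5 rows; each row is the pose to reach, as a shift and turn from the pose measured when the call began, along the tool's axes at that moment; what a row does not reach only later rows make up. A row lasts 1/8 s, in which the tool goes at most 62.5 mm and 10.7 degrees, less where a joint would pass 70% of its speed; a pose out of reach is approached as far as the arm can. A call with a gripper value outside its range is refused whole. "gripper" is the opening, from 0 (shut) to 1 (fully open), set as the call begins (left out, the last holds). The fingers move at their own pace and stop on an object; "force" is the grip in N (left out, the last holds). Time passes only in rows, so rows that repeat a pose let the fingers close, or fill a call up. It gives the time, the measured TCP pose, the force and the opening at its end, in the units of the state.
- telemetry.get_obs(): the state, without advancing time (a new reading comes with each control period).
- viewer.camera(name): name is "scene" or "side" or "wrist"; returns a dict with "img" (384x512x3 uint8, blue, green, red), "depth" (384x512 float32, m along the optical axis (not along the pixel's ray), 0 where there is no reading), "K" (3x3 intrinsics, pixels), "R" (3x3) and "t" (3): a world point X has camera coordinates R X + t. Camera axes: x right, y down, z forward; pixel columns grow to the right and rows downward; lengths in m; the calibration is good to about 2 mm. A picture is of the moment at which its call begins.
- robot.hand_in(): hands the job in, once; it reports no verdict.
The state is a dict: "time": time; "q": joint angles; "joint_velocities": joint speeds; "joint_torque": joint torques, N m; "position": TCP position; "tool_rot": TCP orientation; "ft_force": force on the tool from outside, world axes, zero at the start; "moment": the same for the moment, N m; "grip_width": finger opening in m.
Only numpy, scipy, OpenCV 4.12 (cv2) and the standard library are available. Lean on these libraries where they do the work, as an engineer would, in place of code of your own. Each camera call takes 0.05 s, during which the arm holds its last target.

## Task

First swing the black extraction nozzle round by its red knob, away from the front of the air slide, until its mouth stands over the yellow dot on the base plate. Then pick up the black comb jaw by its rear block, teeth down, and hold it in the air, flat against the white end block of the air slide with sides and top edges flush, pushing the sprung slide gently back with a steady 10 newtons or so, never ramming it. Finish while still holding the jaw pressed there, for a technician to put in the screws; leave the circuit breaker, the screw cup and the screwdriver where they are.

Things in the scene. Friction and masses are not known exactly. Their poses are not given: they have to be found in the camera images.
- plate: Fixed aluminium base plate, 340 (x) by 280 (y) by 12 mm thick, with the grey air slide on it. Origin at bench height (z = 0) under the slide's centre line; it spans x -170..170, y -110..170 mm. +x is the way the slide is pushed back (roughly away from the robot), z up. In front of the end block there is only bare plate.
- mount: White end block at the front of the air slide, 84 wide (y), 42 high, 16 mm deep (x). Origin ON its flat front face, midway between its two threaded holes (y -30, +30 mm), 62 mm above the bench; the face spans z -27..+15 from there. +x points into the block (pushing direction), z up. Moves with carriage; at rest it is at x = +40, y = 0 mm of plate. The carriage behind is lower.
- carriage (a joint): How far the sprung air slide has been pushed back along +x, m: 0 at rest (out to the front), stop at 0.035. It resists like a spring of 600 N/m (0.6 N per mm: 10 N at 0.0167 m) with about 0.2 N friction and a little damping, and comes back when released.
- jaw: Loose black comb jaw, about 0.26 kg, teeth down on the bench. Rear block x -20..25, y -16..16 mm, to be gripped across its 32 mm; in front of it the face plate x 25..35, y -42..42 mm, four teeth in its lowest 12 mm; all 45 mm high. Mounting face at x = +35, looking along +x. Origin on the underside, z up. Gripping at x = 0, z = 30 mm keeps fingers clear of the plate.
- jaw_holes (a point): Point on the jaw's mounting face midway between its two screw holes: x = +35, y = 0, z = +30 mm of jaw. It belongs on mount's origin; then the jaw's underside is 32 mm above the bench and its top is flush with the block's top.
- nozzle (a joint): Swivel angle of the extraction nozzle, rad: 0 when its arm points along -y of the plate (mouth in front of the end block), growing as it swings clockwise seen from above, towards the robot side (-x of the plate); the mouth is over the yellow dot at 1.40. Stiff pivot: about 0.2 N m of friction, stays where it is left, range -0.3..1.9.
- nozzle_knob (a point): Red knob on top of the black cone-shaped nozzle, 22 mm diameter, upright, 36 mm tall (168..204 mm above the bench); this point is on its axis, 186 mm above the bench, 140 mm from the pivot axis. Nozzle head below it is 68 mm across at its mouth, 94 mm above the bench.
- nozzle_pivot (a point): Point on the nozzle's vertical swivel axis, at the knob's height (186 mm above the bench); the axis stands at x = 0, y = +140 mm of plate. The post and arm top out at 171 mm.
- park (a point): Centre of the yellow parking dot, 48 mm diameter, on the base plate's top; right below the knob when the nozzle is parked (x = -138, y = +116 mm of plate).
- breaker: Bystander: white two-pole circuit breaker with blue toggles, 85 by 36 mm, 76 mm high, standing loose on the bench; origin under its middle.
- screw_cup: Bystander: small steel cup with screws, 50 mm across, 28 mm high, loose on the base plate near its robot-side right corner; origin under its middle.
- driver: Bystander: screwdriver with orange handle, 180 mm long, lying on the bench to the left of the plate, along its own x.
Things that resemble listed ones, but are neither listed nor needed, are in the scene too. There is more than one size of the jaw; the job needs the middle-sized.

How it is judged:
By the outcome, as a careful person would: the job done as asked, in the order asked, and still so for the second after the job is handed in, while the arm keeps its last pose, push and grip.
It also fails if it takes over 56 s, if anything falls off the work surface, if the arm or the gripper's body presses on something with over 40 N, if the wrist force passes 120 N, or if a joint passes its speed limit or range.

## Working session

There is one attempt and no reset: what is moved stays moved. The work goes in short steps, Python scripts to look and compute and a tool call to move; the robot and the scene stay as the last step left them, time stands still between calls to the robot, and variables do not carry over. Pictures are saved under pics/ and viewed, and the job is handed in when it is done.

Besides the shell and the picture viewer there is one more tool, called after ">>>" as name([rows], argument=value, ...), one row to a line, values as JSON. step_arm: Moves the arm, as the interface text tells. Its arguments: {"type":"object","properties":{"targets":{"type":"array"},"gripper":{"type":"number"},"force":{"type":"number"}},"required":["targets"]}

```bash
mkdir -p pics; python3 - <<'E'
from rig import telemetry, viewer, robot
import cv2,numpy as np,pickle
o=telemetry.get_obs(); print(o, robot.tip_reach)
for n in ["scene","side","wrist"]:
    c=viewer.camera(n); pickle.dump(c,open(f"{n}0.pkl","wb")); cv2.imwrite(f"pics/{n}0.png",cv2.resize(c["img"],(800,600),interpolation=cv2.INTER_CUBIC))
    print(n,c["K"].tolist(),(-c["R"].T@c["t"]).round(3),c["R"].round(2).tolist())
E
```

```text
{'time': 0.0, 'q': array([ 1.11648420e+00,  5.28419445e-01,  1.43388086e+00, -3.88750674e-05,
        1.18141127e+00, -1.78479780e-01]), 'joint_velocities': array([ 0.00035903,  0.00013817, -0.00121965, -0.00139597, -0.00016172,
       -0.00154797]), 'joint_torque': array([ 3.61648426e-05, -4.40047538e+01, -1.76592511e+01,  6.33177278e-02,
        5.82285156e-02, -1.55190119e-04]), 'position': array([0.16988097, 0.60075626, 0.24060713]), 'tool_rot': array([ 1.37471970e-01,  9.90505091e-01, -1.01246165e-03, -3.12560721e-04]), 'ft_force': array([0.70820979, 0.85860003, 0.83997173]), 'moment': array([0.02576353, 0.04954865, 0.00445404]), 'grip_width': 0.0869633471524686} 0.019
scene [[423.2202736662155, 0.0, 260.92568118320037], [0.0, 423.2202736662155, 182.05144006892073], [0.0, 0.0, 1.0]] [1.495 0.01  0.906] [[-0.0, 1.0, -0.01], [0.63, -0.0, -0.78], [-0.78, -0.01, -0.63]]
side [[433.5304935163331, 0.0, 244.97128884752954], [0.0, 433.5304935163331, 200.7275871522481], [0.0, 0.0, 1.0]] [-0.037 -0.893  0.765] [[0.82, -0.57, 0.01], [-0.29, -0.42, -0.86], [0.49, 0.7, -0.51]]
wrist [[266.0682263162805, 0.0, 254.9097691204885], [0.0, 266.0682263162805, 191.40546317440848], [0.0, 0.0, 1.0]] [0.105 0.619 0.383] [[0.27, 0.96, -0.0], [0.93, -0.26, 0.25], [0.24, -0.07, -0.97]]
```

View pics/scene0.png

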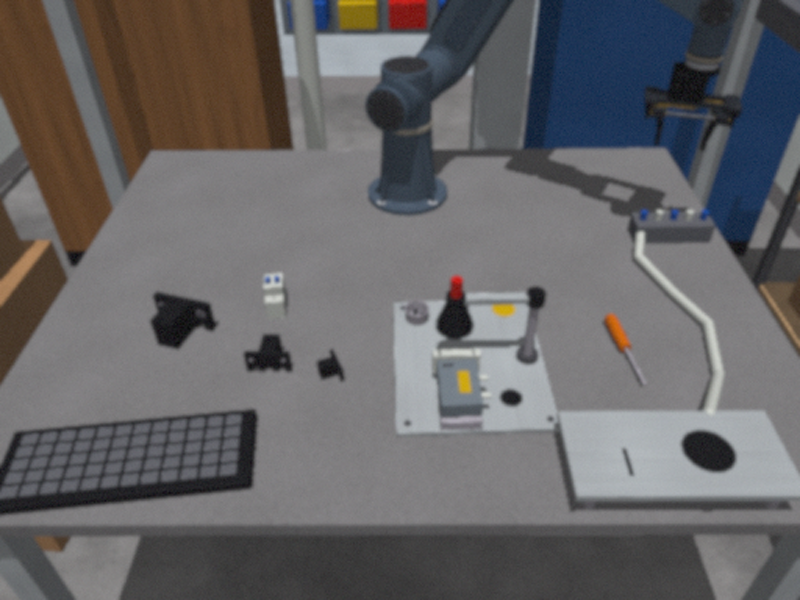

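View pics/side0.png

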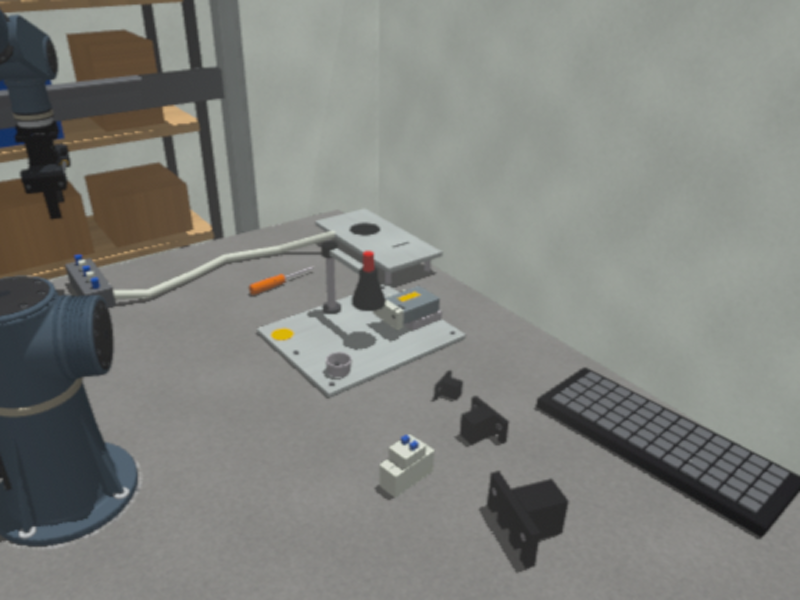

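View pics/wrist0.png

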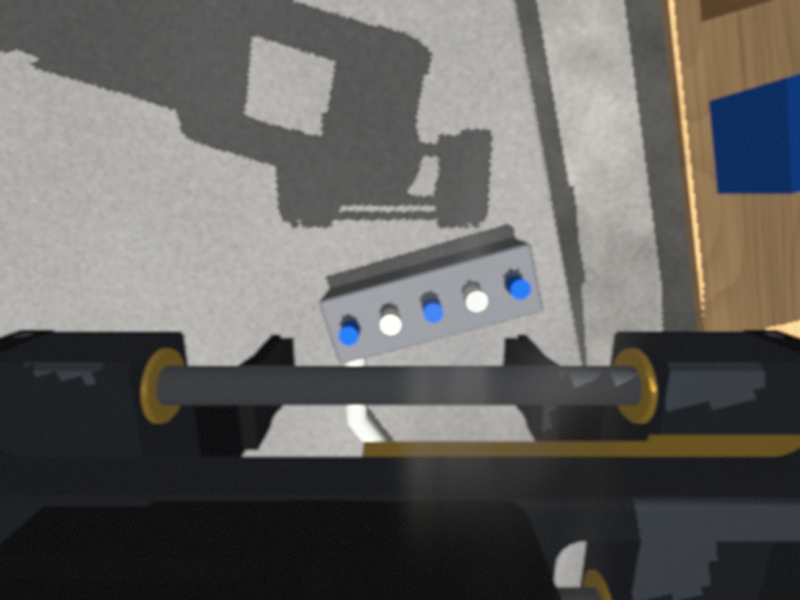

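```bash
cat > h.py <<'E'
import numpy as np,cv2,pickle
def load(n): return pickle.load(open(n,'rb'))
def pz(c,u,v,z):
    d=c["R"].T@np.linalg.inv(c["K"])@np.array([u,v,1.]); o=-c["R"].T@c["t"]
    return o+d*(z-o[2])/d[2]
def cloud(c):
    v,u=np.mgrid[:384,:512]; d=c["depth"]
    P=np.linalg.inv(c["K"])@np.stack([u.ravel(),v.ravel(),np.ones(u.size)])*d.ravel()
    X=(c["R"].T@(P-c["t"][:,None])).T.reshape(384,512,3); X[d==0]=np.nan; return X
def proj(c,X):
    p=c["K"]@(c["R"]@np.asarray(X)+c["t"]); return p[:2]/p[2]
def crop(c,u0,v0,u1,v1,s,fn):
    cv2.imwrite(fn,cv2.resize(c["img"][v0:v1,u0:u1],None,fx=s,fy=s,interpolation=cv2.INTER_CUBIC))
E
python3 - <<'E'
from h import *
s=load("scene0.pkl"); d=load("side0.pkl")
crop(s,240,170,370,285,6,"pics/c1.png"); crop(s,90,170,240,250,5,"pics/c2.png")
crop(d,150,140,310,260,5,"pics/c3.png"); crop(d,230,230,370,365,5,"pics/c4.png")
E
```

```text
(no output)
```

View pics/c1.png

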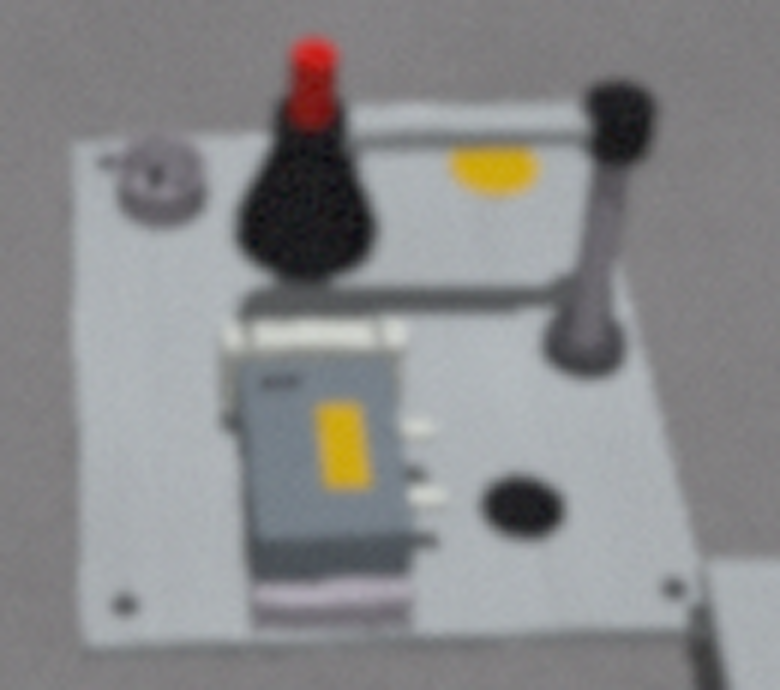

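View pics/c2.png

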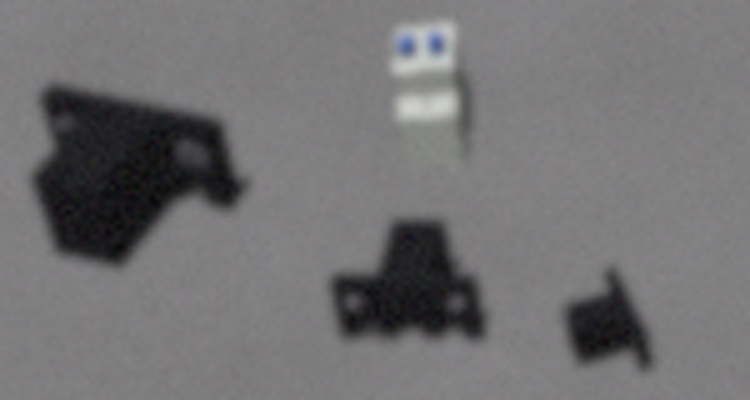

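View pics/c3.png

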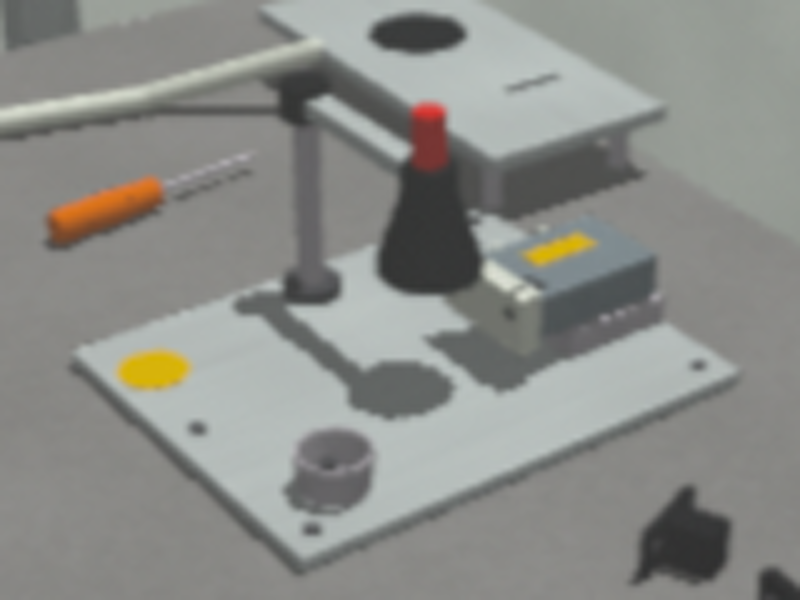

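View pics/c4.png

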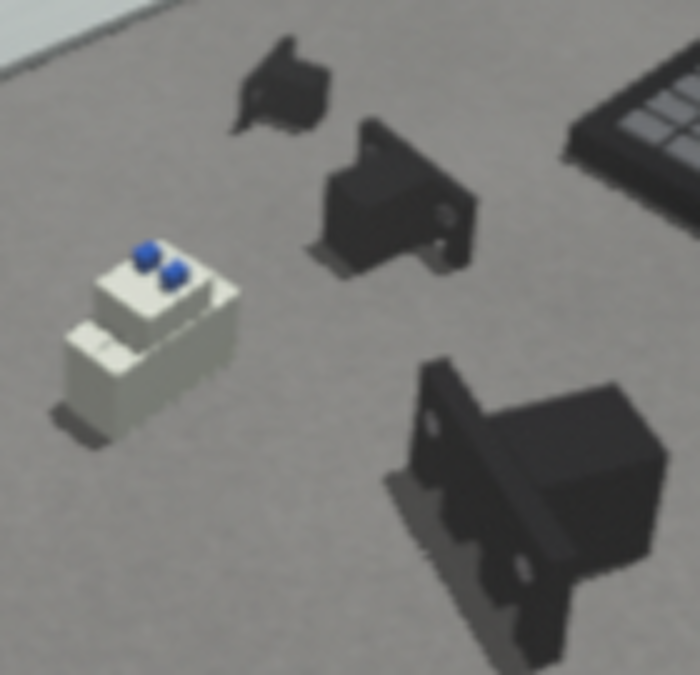

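```bash
cat > m.py <<'E'
from h import *
from scipy.optimize import least_squares
s=load("scene0.pkl"); d=load("side0.pkl")
def S1(x,y): return np.array([240+(x+.5)/6-.5,170+(y+.5)/6-.5])
def S2(x,y): return np.array([90+(x+.5)/5-.5,170+(y+.5)/5-.5])
def D3(x,y): return np.array([150+(x+.5)/5-.5,140+(y+.5)/5-.5])
def D4(x,y): return np.array([230+(x+.5)/5-.5,230+(y+.5)/5-.5])
pts=[(s,S1(72,143),(-170,-110,12)),(s,S1(83,638),(170,-110,12)),(s,S1(700,622),(170,170,12)),
(d,D3(78,350),(-170,170,12)),(d,D3(300,562),(-170,-110,12)),(d,D3(738,372),(170,-110,12)),
(d,D3(153,370),(-138,116,12))]
for c,p,l in pts: print(l,pz(c,*p,l[2]/1e3).round(4))
def fit(pts):
    def T(q,l):
        l=np.array(l)/1e3; a=q[2]
        return np.array([q[0]+np.cos(a)*l[0]-np.sin(a)*l[1],q[1]+np.sin(a)*l[0]+np.cos(a)*l[1],l[2]])
    f=lambda q: np.concatenate([proj(c,T(q,l))-p for c,p,l in pts])
    r=least_squares(f,[0.6,0,0],loss='soft_l1'); return r.x,f(r.x).reshape(-1,2).round(1).tolist(),T
q,r,T=fit(pts); print("plate",q,np.degrees(q[2])); print(r)
print("knob expect",T(q,(0,0,186)),T(q,(-138,116,186)), "mount",T(q,(40,0,62)))
# knob top centre
for c,p in [(s,S1(315,56)),(d,D3(429,112))]: print("knobtop",pz(c,*p,.204))
# jaw middle
jp=[(s,S2(395,222),(-20,-16,45)),(s,S2(445,224),(-20,16,45)),(s,S2(332,280),(35,-42,45)),(s,S2(475,277),(35,42,45)),
(d,D4(373,118),(30,42,45)),(d,D4(474,198),(35,-42,45)),(d,D4(328,180),(-20,16,45)),(d,D4(360,213),(-20,-16,45)),(d,D4(352,272),(-20,-16,0))]
for c,p,l in jp: print(l,pz(c,*p,l[2]/1e3).round(4))
q,r,T=fit(jp); print("jaw",q,np.degrees(q[2])); print(r)
for c,n in ((s,'s'),(d,'d')):
  X=cloud(c); 
  m=(abs(X[...,2]-.062-.015)<.004)&(abs(X[...,0]-.62)<.2)&(abs(X[...,1]-.1)<.15)
  print(n,m.sum())
E
python3 m.py
```

```text
(-170, -110, 12) [ 0.4534 -0.0277  0.012 ]
(170, -110, 12) [ 0.7867 -0.0167  0.012 ]
(170, 170, 12) [0.7791 0.255  0.012 ]
(-170, 170, 12) [0.4433 0.2441 0.012 ]
(-170, -110, 12) [ 0.4463 -0.0333  0.012 ]
(170, -110, 12) [ 0.7832 -0.0212  0.012 ]
(-138, 116, 12) [0.4724 0.1945 0.012 ]
plate [0.61422307 0.08401863 0.02891011] 1.6564273985286386
[[-0.9, -1.2], [-1.6, 0.2], [1.5, 0.0], [-1.8, -0.3], [-0.1, -0.6], [0.9, -0.4], [-0.1, -0.3]]
knob expect [0.61422307 0.08401863 0.186     ] [0.47292763 0.19598112 0.186     ] mount [0.65420636 0.08517488 0.062     ]
knobtop [0.61869727 0.0868288  0.204     ]
knobtop [0.61161818 0.08010581 0.204     ]
(-20, -16, 45) [ 0.5836 -0.2702  0.045 ]
(-20, 16, 45) [ 0.5855 -0.2403  0.045 ]
(35, -42, 45) [ 0.6318 -0.2982  0.045 ]
(35, 42, 45) [ 0.6298 -0.2163  0.045 ]
(30, 42, 45) [ 0.633  -0.2203  0.045 ]
(35, -42, 45) [ 0.6311 -0.3001  0.045 ]
(-20, 16, 45) [ 0.5787 -0.2465  0.045 ]
(-20, -16, 45) [ 0.5749 -0.2758  0.045 ]
(-20, -16, 0) [ 0.5783 -0.2705 -0.    ]
jaw [ 0.59902914 -0.25729507 -0.04365626] -2.501319428772307
[[-0.4, -1.2], [0.2, -1.3], [-0.9, 0.1], [-0.5, 1.5], [-1.5, -0.4], [0.5, -0.0], [-1.2, -1.4], [0.1, -1.2], [0.5, 0.4]]
s 154
d 55
```

```bash
cat > g.py <<'E'
import numpy as np
from scipy.spatial.transform import Rotation as Ro
from rig import telemetry
def st():
    o=telemetry.get_obs(); R=Ro.from_quat(o["tool_rot"]); y=R.as_matrix()[:,1]
    return o,R,np.degrees(np.arctan2(y[1],y[0]))
def to(p,head,verbose=1):
    "head: deg heading of tool y; tool pointing down"
    o,R,h=st(); p=np.array(p)
    a=np.radians(head); Y=np.array([np.cos(a),np.sin(a),0]); Z=np.array([0,0,-1.]); X=np.cross(Y,Z)
    T=Ro.from_matrix(np.stack([X,Y,Z],1))
    d=R.inv().apply(p-o["position"]); r=(R.inv()*T).as_rotvec(degrees=True)
    if verbose: print("t %.2f pos %s head %.2f F %s w %.4f"%(o["time"],o["position"].round(4),h,o["ft_force"].round(1),o["grip_width"]))
    print("  d mm",(d*1e3).round(1),"|%.0f|"%(1e3*np.linalg.norm(d)),"rot",r.round(2)); return d,r
E
python3 -c "
from g import *
to([.615,.0835,.30],1.7)"
```

```text
t 0.15 pos [0.1699 0.6009 0.2408] head 74.20 F [-0.9  1.  -0. ] w 0.0869
  d mm [-569.1 -376.7  -58.8] |685| rot [-1.00e-01  5.00e-02  7.25e+01]
```

>>> step_arm([
  {"dx": -0.03,"dy": -0.02,"dz": -0.02,"rz": 4},
  {"dx": -0.08,"dy": -0.053,"dz": -0.04,"rz": 10},
  {"dx": -0.13,"dy": -0.086,"dz": -0.059,"rz": 17},
  {"dx": -0.18,"dy": -0.119,"dz": -0.059,"rz": 24},
  {"dx": -0.23,"dy": -0.152,"dz": -0.059,"rz": 31},
], gripper=1)

```text
invalid input
```

```bash
python3 -c "
from g import *
to([.615,.0835,.30],1.7)"
```

```text
t 0.15 pos [0.1699 0.6009 0.2408] head 74.20 F [-0.9  1.  -0. ] w 0.0869
  d mm [-569.1 -376.7  -58.8] |685| rot [-1.00e-01  5.00e-02  7.25e+01]
```

>>> step_arm([
  {"dx": -0.03,"dy": -0.02,"dz": -0.02,"rx": 0,"ry": 0,"rz": 4},
  {"dx": -0.08,"dy": -0.053,"dz": -0.04,"rx": 0,"ry": 0,"rz": 10},
  {"dx": -0.13,"dy": -0.086,"dz": -0.059,"rx": 0,"ry": 0,"rz": 17},
  {"dx": -0.18,"dy": -0.119,"dz": -0.059,"rx": 0,"ry": 0,"rz": 24},
  {"dx": -0.23,"dy": -0.152,"dz": -0.059,"rx": 0,"ry": 0,"rz": 31},
], gripper=1)

```text
time: 0.78
position: [0.3509, 0.3906, 0.3003]
tool_rot: [0.399, 0.917, -0.0, 0.0]
ft_force: [1.0, -0.2, 0.1]
grip_width: 0.0871
```

```bash
python3 -c "
from g import *
to([.615,.0835,.30],1.7)"
```

```text
t 0.78 pos [0.3509 0.3906 0.3003] head 42.98 F [ 1.  -0.2  0.1] w 0.0871
  d mm [-404.7  -16.2    0.6] |405| rot [-2.000e-02  6.000e-02  4.128e+01]
```

>>> step_arm([
  {"dx": -0.055,"dy": -0.002,"dz": 0,"rx": 0,"ry": 0,"rz": 6},
  {"dx": -0.11,"dy": -0.004,"dz": 0,"rx": 0,"ry": 0,"rz": 12},
  {"dx": -0.165,"dy": -0.006,"dz": 0,"rx": 0,"ry": 0,"rz": 18},
  {"dx": -0.22,"dy": -0.009,"dz": 0,"rx": 0,"ry": 0,"rz": 24},
  {"dx": -0.275,"dy": -0.011,"dz": 0,"rx": 0,"ry": 0,"rz": 30},
])

```text
time: 1.4
position: [0.5311, 0.1804, 0.3003]
tool_rot: [0.624, 0.781, -0.001, 0.0]
ft_force: [0.5, 0.3, 0.7]
grip_width: 0.0869
```

```bash
python3 -c "
from g import *
to([.615,.0835,.30],1.7)"
```

```text
t 1.40 pos [0.5311 0.1804 0.3003] head 12.77 F [0.5 0.3 0.7] w 0.0869
  d mm [-113.    60.4    0.3] |128| rot [-0.04  0.05 11.07]
```

>>> step_arm([
  {"dx": -0.04,"dy": 0.022,"dz": 0,"rx": 0,"ry": 0,"rz": 4},
  {"dx": -0.08,"dy": 0.043,"dz": 0,"rx": 0,"ry": 0,"rz": 8},
  {"dx": -0.105,"dy": 0.056,"dz": 0,"rx": 0,"ry": 0,"rz": 11},
  {"dx": -0.113,"dy": 0.06,"dz": 0,"rx": 0,"ry": 0,"rz": 11},
  {"dx": -0.113,"dy": 0.06,"dz": 0,"rx": 0,"ry": 0,"rz": 11},
])

```text
time: 2.02
position: [0.6141, 0.0839, 0.3]
tool_rot: [0.696, 0.718, -0.001, -0.001]
ft_force: [-0.7, 0.2, -0.8]
grip_width: 0.0872
```

```bash
python3 -c "
from g import *
from h import *
from rig import viewer
c=viewer.camera('wrist'); pickle.dump(c,open('wrist1.pkl','wb')); cv2.imwrite('pics/w1.png',cv2.resize(c['img'],(800,600),interpolation=cv2.INTER_CUBIC))
print(proj(c,[.615,.0835,.204])*1.5625, proj(c,[.615,.224,.171])*1.5625)
to([.615,.0835,.195],1.7)"
```

```text
[400.96675628 310.50592361] [408.59705948  66.34943468]
t 2.08 pos [0.6137 0.0845 0.3001] head 1.85 F [-0.5 -0.2  0.6] w 0.0870
  d mm [ -1.1   1.5 105.1] |105| rot [-0.11  0.    0.15]
```

View pics/w1.png

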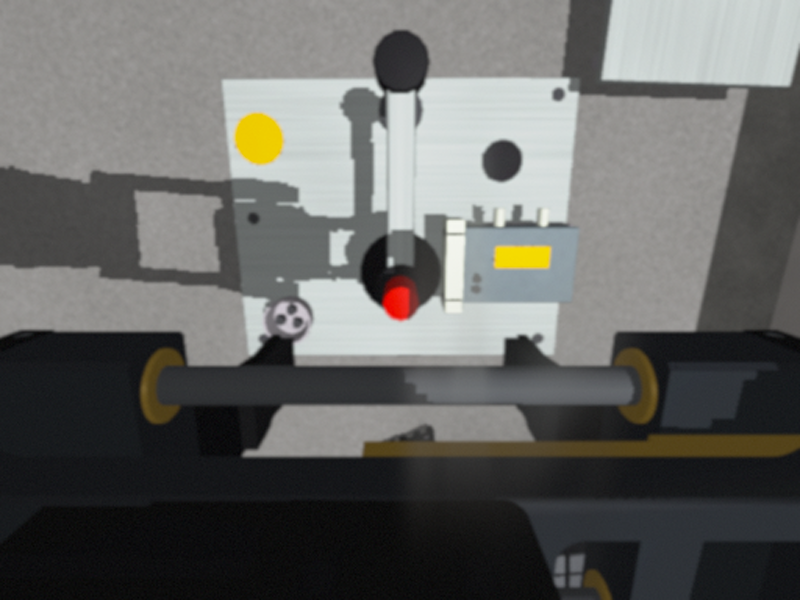

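```bash
python3 -c "
from h import *
c=load('wrist1.pkl'); crop(c,135,10,385,120,3,'pics/w1a.png'); crop(c,135,110,385,240,3,'pics/w1b.png')"
```

```text
(no output)
```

View pics/w1a.png

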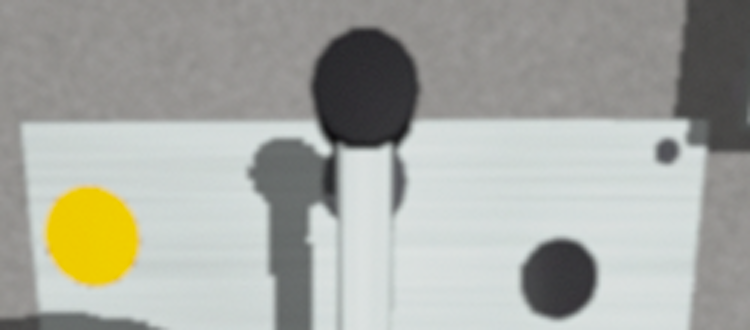

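View pics/w1b.png

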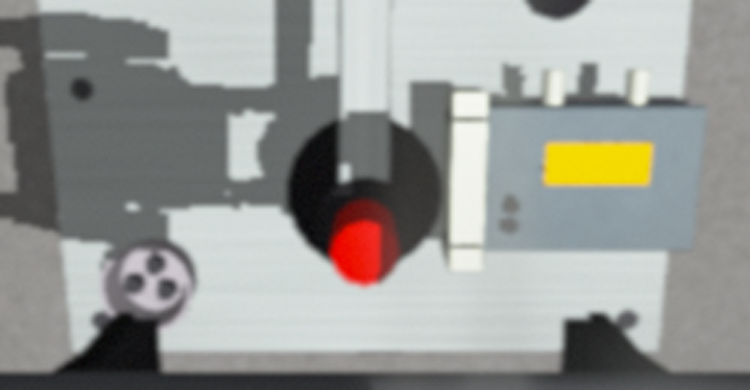

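```bash
cat > m2.py <<'E'
from h import *
from scipy.optimize import least_squares
w=load("wrist1.pkl")
A=lambda x,y: np.array([135+(x+.5)/3-.5,10+(y+.5)/3-.5])
B=lambda x,y: np.array([135+(x+.5)/3-.5,110+(y+.5)/3-.5])
pts=[(w,A(22,122),(-170,170,12)),(w,A(707,120),(170,170,12)),(w,B(72,350),(-170,-110,12)),(w,B(660,350),(170,-110,12)),
(w,A(93,236),(-138,116,12)),(w,B(451,91),(40,42,77)),(w,B(450,270),(40,-42,77)),(w,B(486,92),(56,42,77)),(w,B(484,268),(56,-42,77))]
for c,p,l in pts: print(l,pz(c,*p,l[2]/1e3).round(4))
def T(q,l):
    l=np.array(l)/1e3; a=q[2]
    return np.array([q[0]+np.cos(a)*l[0]-np.sin(a)*l[1],q[1]+np.sin(a)*l[0]+np.cos(a)*l[1],l[2]])
f=lambda q: np.concatenate([proj(c,T(q,l))-p for c,p,l in pts])
r=least_squares(f,[0.6,0,0],loss='soft_l1'); q=r.x
print("plate",q,np.degrees(q[2])); print(f(q).reshape(-1,2).round(1).tolist())
print("knob0",T(q,(0,0,186)),"parked",T(q,(-138,116,186)),"mount",T(q,(40,0,62)),"pivot",T(q,(0,140,186)))
print("knob seen",pz(w,*B(364,252),.204))
print("pivot cap seen",pz(w,*A(366,82),.171))
E
python3 m2.py
```

```text
(-170, 170, 12) [0.4412 0.2508 0.012 ]
(170, 170, 12) [0.7771 0.2621 0.012 ]
(-170, -110, 12) [ 0.4498 -0.0258  0.012 ]
(170, -110, 12) [ 0.7882 -0.0148  0.012 ]
(-138, 116, 12) [0.4734 0.1992 0.012 ]
(40, 42, 77) [0.6523 0.1312 0.077 ]
(40, -42, 77) [0.6568 0.0475 0.077 ]
(56, 42, 77) [0.6681 0.1313 0.077 ]
(56, -42, 77) [0.6729 0.049  0.077 ]
plate [0.61482916 0.08781365 0.03546146] 2.031792221162854
[[-1.6, -0.7], [1.3, -1.2], [-0.5, 1.3], [0.1, 0.7], [-0.4, 0.2], [0.8, 0.0], [-0.3, 0.1], [1.0, -0.3], [-0.5, 0.8]]
knob0 [0.61482916 0.08781365 0.186     ] parked [0.47280325 0.19884807 0.186     ] mount [0.65480402 0.08923181 0.062     ] pivot [0.6098656  0.22772563 0.186     ]
knob seen [0.6142659  0.08835245 0.204     ]
pivot cap seen [0.61039163 0.22839405 0.171     ]
```

```bash
python3 -c "
from g import *
to([.6145,.088,.195],2.0)"
```

```text
t 2.08 pos [0.6137 0.0845 0.3001] head 1.85 F [-0.5 -0.2  0.6] w 0.0870
  d mm [  3.4   1.2 105.1] |105| rot [-0.11  0.   -0.15]
```

>>> step_arm([
  {"dx": 0.003,"dy": 0.001,"dz": 0.03,"rx": 0,"ry": 0,"rz": 0},
  {"dx": 0.0034,"dy": 0.001,"dz": 0.065,"rx": 0,"ry": 0,"rz": 0},
  {"dx": 0.0034,"dy": 0.001,"dz": 0.095,"rx": 0,"ry": 0,"rz": 0},
  {"dx": 0.0034,"dy": 0.001,"dz": 0.105,"rx": 0,"ry": 0,"rz": 0},
  {"dx": 0.0034,"dy": 0.001,"dz": 0.105,"rx": 0,"ry": 0,"rz": 0},
])

```text
time: 2.7
position: [0.6138, 0.0889, 0.1952]
tool_rot: [0.695, 0.719, -0.001, -0.001]
ft_force: [-0.2, -0.2, -0.2]
grip_width: 0.0865
```

>>> step_arm([
  {"dx": 0,"dy": 0,"dz": 0,"rx": 0,"ry": 0,"rz": 0},
  {"dx": 0,"dy": 0,"dz": 0,"rx": 0,"ry": 0,"rz": 0},
  {"dx": 0,"dy": 0,"dz": 0,"rx": 0,"ry": 0,"rz": 0},
  {"dx": 0,"dy": 0,"dz": 0,"rx": 0,"ry": 0,"rz": 0},
  {"dx": 0,"dy": 0,"dz": 0,"rx": 0,"ry": 0,"rz": 0},
], gripper=0, force=10)

```text
time: 3.32
position: [0.6139, 0.0888, 0.1952]
tool_rot: [0.695, 0.719, -0.001, -0.001]
ft_force: [0.2, -1.0, 0.6]
grip_width: 0.0447
```

```bash
python3 -c "
from g import *
to([.6145,.088,.195],2.0)
p=np.array([.6102,.2277]); 
o,R,h=st(); print(np.linalg.norm(o['position'][:2]-p))"
```

```text
t 3.33 pos [0.6139 0.0888 0.1952] head 1.92 F [ 0.2 -1.   0.6] w 0.0447
  d mm [-0.8  0.6  0.2] |1| rot [-0.15 -0.01 -0.08]
0.1389447525190295
```

>>> step_arm([
  {"dx": 0,"dy": 0,"dz": 0,"rx": 0,"ry": 0,"rz": 0},
  {"dx": 0,"dy": 0,"dz": 0,"rx": 0,"ry": 0,"rz": 0},
  {"dx": 0,"dy": 0,"dz": 0,"rx": 0,"ry": 0,"rz": 0},
  {"dx": 0,"dy": 0,"dz": 0,"rx": 0,"ry": 0,"rz": 0},
  {"dx": 0,"dy": 0,"dz": 0,"rx": 0,"ry": 0,"rz": 0},
])

```text
time: 3.95
position: [0.6141, 0.0888, 0.1952]
tool_rot: [0.695, 0.719, -0.001, -0.001]
ft_force: [1.2, -0.3, -0.6]
grip_width: 0.0212
```

```bash
cat > arc.py <<'E'
from g import *
import sys
p=np.array([.6102,.2277]); ph=2.03
def rows(angs,r=None):
    o,R,h=st(); P=o['position']; v=P[:2]-p; r=np.linalg.norm(v)
    cur=np.degrees(np.arctan2(v[1],v[0])); print("t",o["time"],"pos",P.round(4),"r",r.round(4),"nozzle deg",(ph-90-cur)%360-360*((ph-90-cur)%360>180),"head",h,"F",o["ft_force"].round(1),"w",o["grip_width"],"q",o["q"].round(2))
    for a in angs:
        b=np.radians(ph-90-a); X=np.array([p[0]+.14*np.cos(b),p[1]+.14*np.sin(b),.195])
        print(a,(R.inv().apply(X-P)).round(4), "rz",round(h-(ph-a),1))
rows([float(x) for x in sys.argv[1:]])
E
python3 arc.py 3 9 16 23 30
```

```text
t 3.95 pos [0.6141 0.0888 0.1952] r 0.139 nozzle deg 0.43569502670290206 head 1.9134220420810335 F [ 1.2 -0.3 -0.6] w 0.021220241806269545 q [-0.04  0.58  1.49 -0.    1.08 -0.07]
3.0 [-0.0008 -0.0063  0.0002] rz 2.9
9.0 [ 0.0007 -0.0208  0.0003] rz 8.9
16.0 [ 0.0043 -0.0375  0.0003] rz 15.9
23.0 [ 0.01   -0.0537  0.0003] rz 22.9
30.0 [ 0.0176 -0.069   0.0004] rz 29.9
```

>>> step_arm([
  {"dx": 0,"dy": -0.006,"dz": 0,"rx": 0,"ry": 0,"rz": 3},
  {"dx": 0.0008,"dy": -0.021,"dz": 0,"rx": 0,"ry": 0,"rz": 9},
  {"dx": 0.0043,"dy": -0.0375,"dz": 0,"rx": 0,"ry": 0,"rz": 16},
  {"dx": 0.01,"dy": -0.0537,"dz": 0,"rx": 0,"ry": 0,"rz": 23},
  {"dx": 0.0176,"dy": -0.069,"dz": 0,"rx": 0,"ry": 0,"rz": 30},
])

```text
time: 4.58
position: [0.545, 0.105, 0.1952]
tool_rot: [0.859, 0.512, 0.001, -0.001]
ft_force: [4.2, 4.4, -5.0]
grip_width: 0.0213
```

```bash
python3 arc.py 36 42 48 54 60
```

```text
t 4.575 pos [0.545  0.105  0.1952] r 0.1389 nozzle deg 29.99605142869656 head -28.35128613593011 F [ 4.2  4.4 -5. ] w 0.02133951700357675 q [-0.01  0.49  1.66  0.    0.99  0.48]
36.0 [-0.0004 -0.0146  0.0003] rz 5.6
42.0 [ 0.0018 -0.0291  0.0003] rz 11.6
48.0 [ 0.0055 -0.0433  0.0003] rz 17.6
54.0 [ 0.0107 -0.057   0.0003] rz 23.6
60.0 [ 0.0172 -0.0701  0.0003] rz 29.6
```

>>> step_arm([
  {"dx": 0,"dy": -0.0146,"dz": 0,"rx": 0,"ry": 0,"rz": 6},
  {"dx": 0.0018,"dy": -0.0291,"dz": 0,"rx": 0,"ry": 0,"rz": 12},
  {"dx": 0.0055,"dy": -0.0433,"dz": 0,"rx": 0,"ry": 0,"rz": 18},
  {"dx": 0.0107,"dy": -0.057,"dz": 0,"rx": 0,"ry": 0,"rz": 24},
  {"dx": 0.0172,"dy": -0.0701,"dz": 0,"rx": 0,"ry": 0,"rz": 30},
])

```text
time: 5.2
position: [0.4928, 0.154, 0.1953]
tool_rot: [0.963, 0.271, 0.002, -0.001]
ft_force: [4.6, 0.6, -6.1]
grip_width: 0.0215
```

```bash
python3 arc.py 65 70 75 78 80.2
```

```text
t 5.2 pos [0.4928 0.154  0.1953] r 0.1386 nozzle deg 59.918467112449235 head -58.55517829209472 F [ 4.6  0.6 -6.1] w 0.02148879978052199 q [0.09 0.45 1.75 0.   0.94 1.11]
65.0 [-0.001  -0.0124  0.0003] rz 4.4
70.0 [ 0.0005 -0.0245  0.0003] rz 9.4
75.0 [ 0.003  -0.0365  0.0003] rz 14.4
78.0 [ 0.005  -0.0435  0.0003] rz 17.4
80.2 [ 0.0067 -0.0486  0.0003] rz 19.6
```

>>> step_arm([
  {"dx": -0.0005,"dy": -0.0124,"dz": 0,"rx": 0,"ry": 0,"rz": 5},
  {"dx": 0.0007,"dy": -0.0245,"dz": 0,"rx": 0,"ry": 0,"rz": 10},
  {"dx": 0.003,"dy": -0.0365,"dz": 0,"rx": 0,"ry": 0,"rz": 15},
  {"dx": 0.005,"dy": -0.0435,"dz": 0,"rx": 0,"ry": 0,"rz": 18},
  {"dx": 0.0067,"dy": -0.0486,"dz": 0,"rx": 0,"ry": 0,"rz": 20},
])

```text
time: 5.82
position: [0.4747, 0.1993, 0.1953]
tool_rot: [0.995, 0.099, 0.004, -0.001]
ft_force: [3.2, -1.5, -4.4]
grip_width: 0.0217
```

>>> step_arm([
  {"dx": 0,"dy": 0,"dz": 0,"rx": 0,"ry": 0,"rz": 0},
  {"dx": 0,"dy": 0,"dz": 0,"rx": 0,"ry": 0,"rz": 0},
  {"dx": 0,"dy": 0,"dz": 0,"rx": 0,"ry": 0,"rz": 0},
  {"dx": 0,"dy": 0,"dz": 0,"rx": 0,"ry": 0,"rz": 0},
  {"dx": 0,"dy": 0,"dz": 0,"rx": 0,"ry": 0,"rz": 0},
], gripper=0.7)

```text
time: 6.45
position: [0.4747, 0.1991, 0.1953]
tool_rot: [0.995, 0.099, 0.004, -0.001]
ft_force: [0.8, 0.1, 0.0]
grip_width: 0.0586
```

```bash
python3 arc.py 80.2; python3 -c "
from g import *
from h import *
from rig import viewer
for n in ['wrist','side','scene']:
  c=viewer.camera(n); pickle.dump(c,open(n+'2.pkl','wb')); cv2.imwrite('pics/%s2.png'%n,cv2.resize(c['img'],(800,600),interpolation=cv2.INTER_CUBIC))
"
```

```text
t 6.45 pos [0.4747 0.1991 0.1953] r 0.1385 nozzle deg 80.12208412014209 head -78.59259094373438 F [0.8 0.1 0. ] w 0.058582362107601565 q [0.18 0.44 1.76 0.   0.93 1.55]
80.2 [-0.0015 -0.0002  0.0003] rz -0.4
```

View pics/wrist2.png

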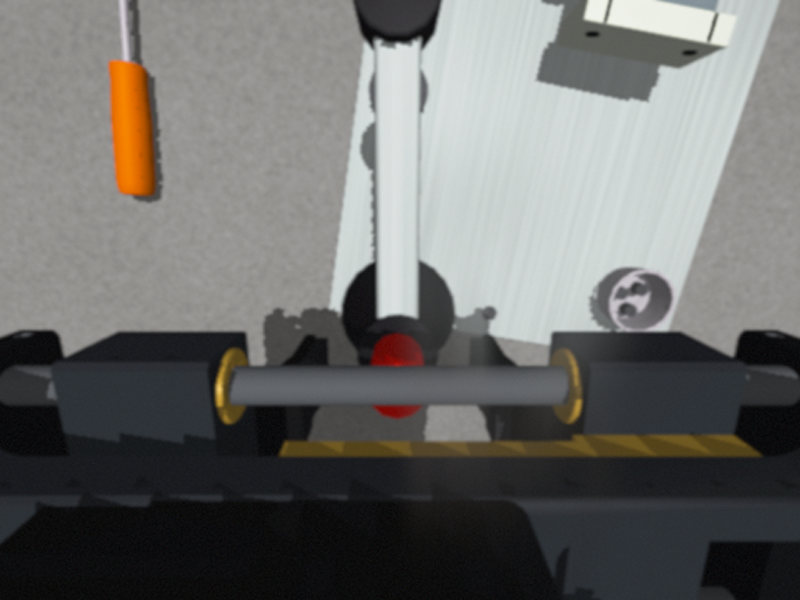

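View pics/side2.png

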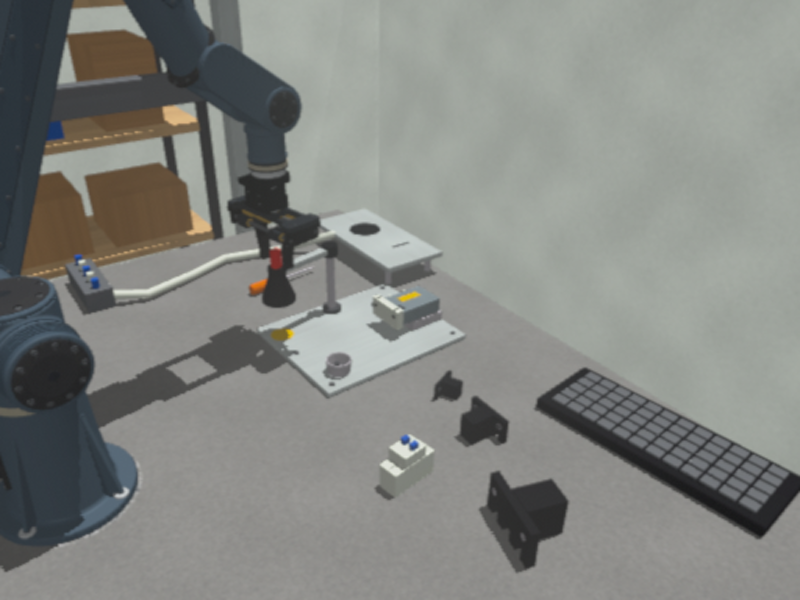

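>>> step_arm([
  {"dx": 0,"dy": 0,"dz": -0.02,"rx": 0,"ry": 0,"rz": 0},
  {"dx": 0,"dy": 0,"dz": -0.06,"rx": 0,"ry": 0,"rz": 0},
  {"dx": 0,"dy": 0,"dz": -0.095,"rx": 0,"ry": 0,"rz": 0},
  {"dx": 0.01,"dy": 0.02,"dz": -0.105,"rx": 0,"ry": 0,"rz": 2},
  {"dx": 0.02,"dy": 0.07,"dz": -0.105,"rx": 0,"ry": 0,"rz": 5},
], gripper=0.8)

```text
time: 7.22
position: [0.5081, 0.1351, 0.302]
tool_rot: [0.998, 0.057, 0.006, -0.001]
ft_force: [0.9, 0.1, 0.2]
grip_width: 0.0695
```

```bash
python3 -c "
from g import *
to([.59,-.254,.27],-92.3)"
```

```text
t 7.22 pos [0.5081 0.1351 0.302 ] head -83.46 F [0.9 0.1 0.2] w 0.0695
  d mm [ 36.7 396.   31.6] |399| rot [-0.16 -0.66  8.84]
```

>>> step_arm([
  {"dx": 0.005,"dy": 0.055,"dz": 0.004,"rx": 0,"ry": 0,"rz": 2},
  {"dx": 0.01,"dy": 0.11,"dz": 0.008,"rx": 0,"ry": 0,"rz": 4},
  {"dx": 0.015,"dy": 0.165,"dz": 0.012,"rx": 0,"ry": -0.3,"rz": 6},
  {"dx": 0.02,"dy": 0.22,"dz": 0.016,"rx": 0,"ry": -0.5,"rz": 7},
  {"dx": 0.025,"dy": 0.275,"dz": 0.02,"rx": 0,"ry": -0.7,"rz": 8.8},
])

```text
time: 7.85
position: [0.5646, -0.1369, 0.2816]
tool_rot: [1.0, -0.02, -0.0, -0.002]
ft_force: [0.9, 1.6, 0.6]
grip_width: 0.0695
```

```bash
python3 -c "
from g import *
to([.59,-.254,.27],-92.3)"
```

```text
t 7.85 pos [ 0.5646 -0.1369  0.2816] head -92.32 F [0.9 1.6 0.6] w 0.0695
  d mm [ 30.2 116.   11.2] |120| rot [-0.17  0.06 -0.02]
```

>>> step_arm([
  {"dx": 0.013,"dy": 0.05,"dz": 0.005,"rx": 0,"ry": 0,"rz": 0},
  {"dx": 0.026,"dy": 0.095,"dz": 0.01,"rx": 0,"ry": 0,"rz": 0},
  {"dx": 0.03,"dy": 0.113,"dz": 0.011,"rx": 0,"ry": 0,"rz": 0},
  {"dx": 0.03,"dy": 0.116,"dz": 0.011,"rx": 0,"ry": 0,"rz": 0},
  {"dx": 0.03,"dy": 0.116,"dz": 0.011,"rx": 0,"ry": 0,"rz": 0},
])

```text
time: 8.48
position: [0.5895, -0.2525, 0.2703]
tool_rot: [1.0, -0.02, -0.001, -0.002]
ft_force: [0.5, 0.7, 0.9]
grip_width: 0.0694
```

```bash
python3 -c "
from g import *
from h import *
from rig import viewer
for n in ['wrist','side']:
  c=viewer.camera(n); pickle.dump(c,open(n+'3.pkl','wb')); cv2.imwrite('pics/%s3.png'%n,cv2.resize(c['img'],(800,600),interpolation=cv2.INTER_CUBIC))
to([.6,-.254,.035],-92.3)
"
```

```text
t 8.57 pos [ 0.5897 -0.2522  0.2706] head -92.22 F [-0.6  0.4  0.9] w 0.0694
  d mm [ 10.6   2.2 235.5] |236| rot [-0.2   0.07  0.08]
```

View pics/wrist3.png

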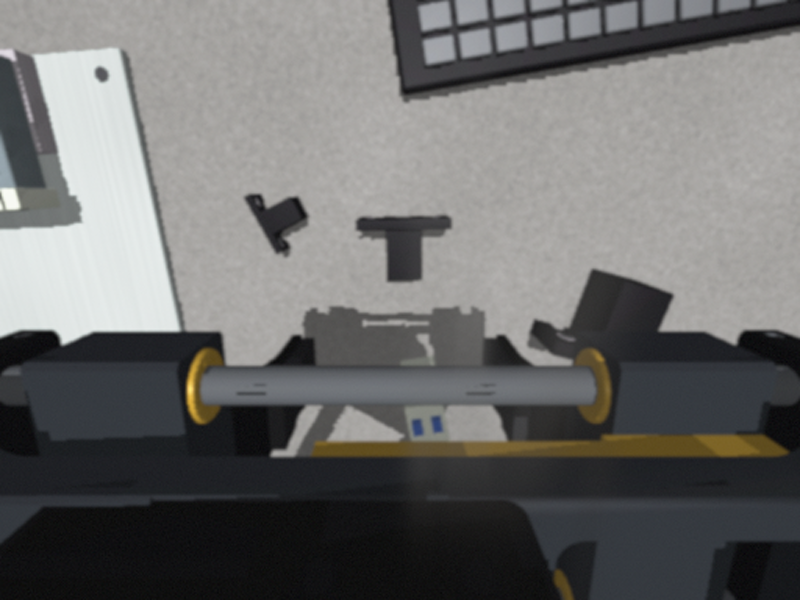

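View pics/side3.png

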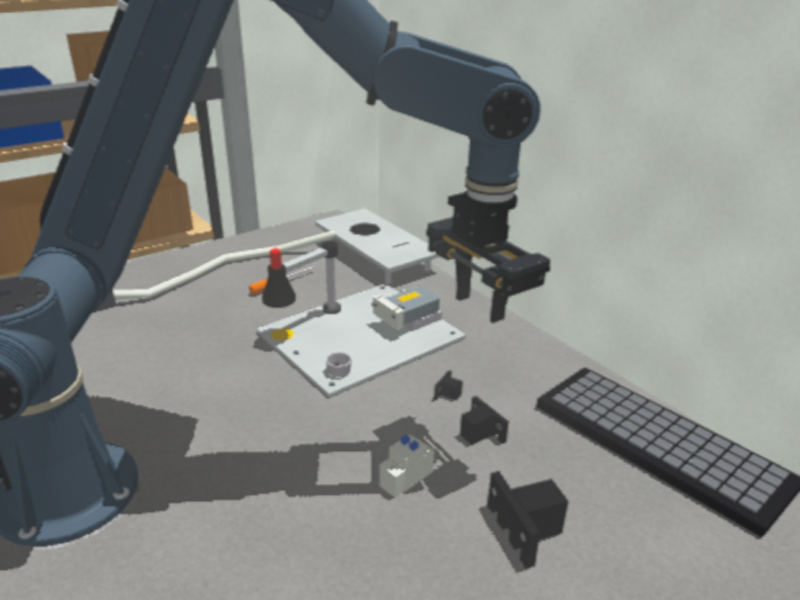

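```bash
python3 -c "
from h import *
c=load('wrist3.pkl'); crop(c,215,125,305,285,5,'pics/w3a.png'); crop(c,145,115,445,235,2.6,'pics/w3b.png')"
```

```text
(no output)
```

View pics/w3a.png

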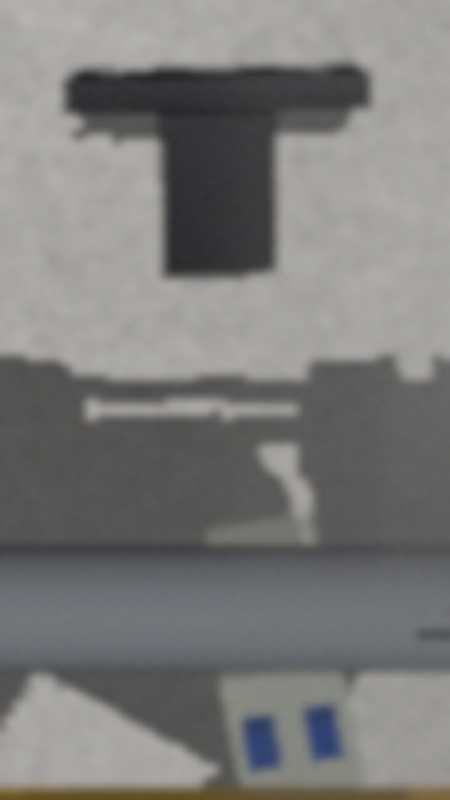

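View pics/w3b.png

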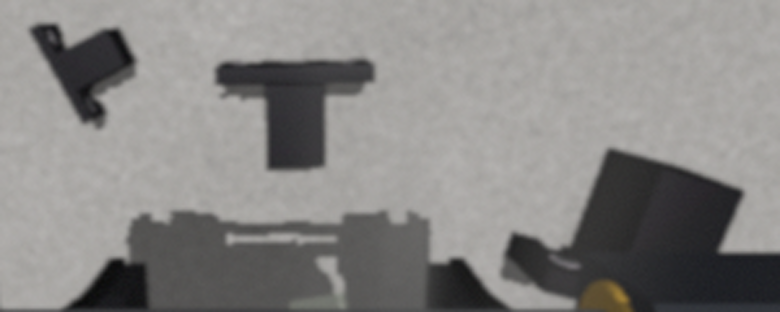

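```bash
cat > m3.py <<'E'
from h import *
from scipy.optimize import least_squares
w=load("wrist3.pkl")
A=lambda x,y: np.array([215+(x+.5)/5-.5,125+(y+.5)/5-.5])
pts=[(w,A(166,275),(-20,16,45)),(w,A(274,271),(-20,-16,45)),(w,A(67,112),(25,42,45)),(w,A(369,108),(25,-42,45)),
(w,A(164,114),(25,16,45)),(w,A(274,112),(25,-16,45)),(w,A(69,82),(35,42,45)),(w,A(368,79),(35,-42,45))]
for c,p,l in pts: print(l,pz(c,*p,l[2]/1e3).round(4))
def T(q,l):
    l=np.array(l)/1e3; a=q[2]
    return np.array([q[0]+np.cos(a)*l[0]-np.sin(a)*l[1],q[1]+np.sin(a)*l[0]+np.cos(a)*l[1],l[2]])
f=lambda q: np.concatenate([proj(c,T(q,l))-p for c,p,l in pts])
r=least_squares(f,[0.6,0,0],loss='soft_l1'); q=r.x
print("jaw",q,np.degrees(q[2])); print(f(q).reshape(-1,2).round(1).tolist())
print("breaker front edge top", pz(w,*A(205,530),.055),pz(w,*A(310,515),.055)); print(pz(w,*A(218,675),.076),pz(w,*A(345,675),.076))
E
python3 m3.py
```

```text
(-20, 16, 45) [ 0.5795 -0.2408  0.045 ]
(-20, -16, 45) [ 0.5795 -0.2713  0.045 ]
(25, 42, 45) [ 0.6261 -0.2158  0.045 ]
(25, -42, 45) [ 0.6239 -0.2984  0.045 ]
(25, 16, 45) [ 0.6245 -0.2424  0.045 ]
(25, -16, 45) [ 0.6239 -0.2725  0.045 ]
(35, 42, 45) [ 0.6342 -0.2169  0.045 ]
(35, -42, 45) [ 0.6318 -0.2982  0.045 ]
jaw [ 0.59919257 -0.25661459 -0.02530487] -1.449862045907362
[[-0.5, -0.0], [0.6, 0.5], [-0.4, 0.7], [0.6, 0.6], [-0.8, -0.0], [0.6, 0.0], [-1.1, -0.8], [0.9, -1.1]]
breaker front edge top [ 0.506098   -0.24898633  0.055     ] [ 0.50958956 -0.27935602  0.055     ]
[ 0.47125769 -0.25131888  0.076     ] [ 0.4699448  -0.28682158  0.076     ]
```

```bash
python3 -c "
from h import *
from g import *
w=load('wrist3.pkl')
for p in [(283,250),(247,197),(532,335),(590,270)]: print(p,pz(w,p[0]/1.5625,p[1]/1.5625,.03).round(3))
to([.5992,-.2566,.09],-91.5);to([.5992,-.2566,.03],-91.5)"
```

```text
(283, 250) [ 0.609 -0.145  0.03 ]
(247, 197) [ 0.658 -0.118  0.03 ]
(532, 335) [ 0.517 -0.378  0.03 ]
(590, 270) [ 0.579 -0.43   0.03 ]
t 8.57 pos [ 0.5897 -0.2522  0.2706] head -92.22 F [-0.6  0.4  0.9] w 0.0694
  d mm [  9.9   4.7 180.5] |181| rot [-0.21  0.07 -0.72]
t 8.57 pos [ 0.5897 -0.2522  0.2706] head -92.22 F [-0.6  0.4  0.9] w 0.0694
  d mm [  9.9   4.9 240.5] |241| rot [-0.21  0.07 -0.72]
```

>>> step_arm([
  {"dx": 0.003,"dy": 0.002,"dz": 0.04,"rx": -0.2,"ry": 0.1,"rz": -0.3},
  {"dx": 0.008,"dy": 0.004,"dz": 0.09,"rx": -0.2,"ry": 0.1,"rz": -0.7},
  {"dx": 0.0099,"dy": 0.0047,"dz": 0.14,"rx": -0.2,"ry": 0.1,"rz": -0.7},
  {"dx": 0.0099,"dy": 0.0047,"dz": 0.175,"rx": -0.2,"ry": 0.1,"rz": -0.7},
  {"dx": 0.0099,"dy": 0.0047,"dz": 0.18,"rx": -0.2,"ry": 0.1,"rz": -0.7},
])

```text
time: 9.2
position: [0.5976, -0.2542, 0.0882]
tool_rot: [1.0, -0.013, -0.002, -0.002]
ft_force: [-0.1, -0.2, 0.4]
grip_width: 0.0693
```

```bash
python3 -c "
from h import *
from g import *
to([.5992,-.2566,.03],-91.5)
from rig import viewer
for n in ['side','wrist']:
  c=viewer.camera(n); pickle.dump(c,open(n+'4.pkl','wb'))
  if n=='side': crop(c,250,160,360,300,4.2,'pics/side4.png')
  else: cv2.imwrite('pics/wrist4.png',c['img'])
"
```

```text
t 9.20 pos [ 0.5976 -0.2542  0.0882] head -91.43 F [-0.1 -0.2  0.4] w 0.0693
  d mm [ 1.9  2.6 58.1] |58| rot [-0.2   0.27  0.07]
```

View pics/side4.png

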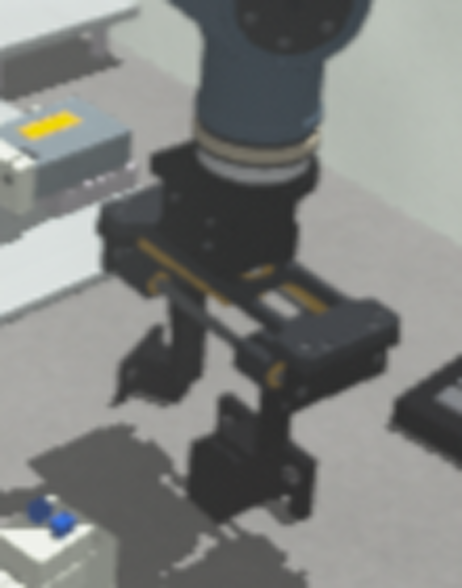

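View pics/wrist4.png

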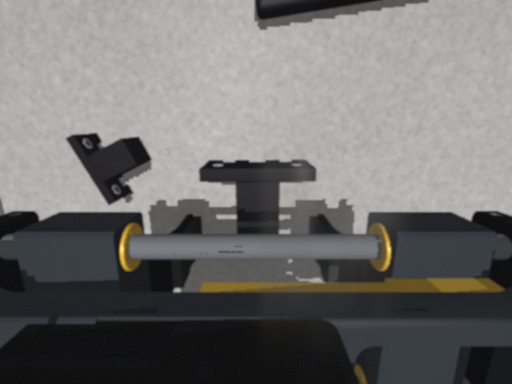

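```bash
python3 -c "
from h import *
w=load('wrist4.pkl')
for p in [(201,180.5),(315.5,180),(237,182),(279,182)]: print(p,pz(w,*p,.045).round(4))
"
```

```text
(201, 180.5) [ 0.6266 -0.2168  0.045 ]
(315.5, 180) [ 0.6249 -0.2989  0.045 ]
(237, 182) [ 0.6248 -0.2426  0.045 ]
(279, 182) [ 0.6241 -0.2728  0.045 ]
```

>>> step_arm([
  {"dx": 0.0023,"dy": 0.0028,"dz": 0.02,"rx": -0.2,"ry": 0.2,"rz": 0},
  {"dx": 0.0023,"dy": 0.0028,"dz": 0.04,"rx": -0.2,"ry": 0.2,"rz": 0},
  {"dx": 0.0023,"dy": 0.0028,"dz": 0.055,"rx": -0.2,"ry": 0.2,"rz": 0},
  {"dx": 0.0023,"dy": 0.0028,"dz": 0.058,"rx": -0.2,"ry": 0.2,"rz": 0},
  {"dx": 0.0023,"dy": 0.0028,"dz": 0.058,"rx": -0.2,"ry": 0.2,"rz": 0},
])

```text
time: 9.93
position: [0.6017, -0.2587, 0.0325]
tool_rot: [1.0, -0.013, 0.002, 0.002]
ft_force: [0.1, -1.1, -0.5]
grip_width: 0.0698
```

>>> step_arm([
  {"dx": 0,"dy": 0,"dz": 0,"rx": 0,"ry": 0,"rz": 0},
  {"dx": 0,"dy": 0,"dz": 0,"rx": 0,"ry": 0,"rz": 0},
  {"dx": 0,"dy": 0,"dz": 0,"rx": 0,"ry": 0,"rz": 0},
  {"dx": 0,"dy": 0,"dz": 0,"rx": 0,"ry": 0,"rz": 0},
  {"dx": 0,"dy": 0,"dz": 0,"rx": 0,"ry": 0,"rz": 0},
], gripper=0, force=45)

```text
time: 10.55
position: [0.6017, -0.2583, 0.0327]
tool_rot: [1.0, -0.013, 0.002, 0.001]
ft_force: [0.2, 2.5, 2.0]
grip_width: 0.0318
```

```bash
python3 -c "
from g import *
to([.6,-.257,.03],-91.5)"
```

```text
t 10.55 pos [ 0.6017 -0.2583  0.0327] head -91.48 F [0.2 2.5 2. ] w 0.0318
  d mm [-1.8 -1.2  2.7] |3| rot [ 0.13 -0.2   0.02]
```

>>> step_arm([
  {"dx": 0,"dy": 0,"dz": -0.005,"rx": 0,"ry": 0,"rz": 0},
  {"dx": 0,"dy": 0,"dz": -0.015,"rx": 0,"ry": 0,"rz": 0},
  {"dx": 0,"dy": 0,"dz": -0.04,"rx": 0,"ry": 0,"rz": 0},
  {"dx": 0,"dy": 0,"dz": -0.08,"rx": 0,"ry": 0,"rz": 0},
  {"dx": 0,"dy": 0,"dz": -0.1,"rx": 0,"ry": 0,"rz": 0},
])

```text
time: 11.18
position: [0.6023, -0.2588, 0.1355]
tool_rot: [1.0, -0.013, 0.003, 0.002]
ft_force: [0.7, -0.1, -2.6]
grip_width: 0.0316
```

```bash
python3 -c "
from g import *
to([.5855,.0868,.13],-87.97)"
```

```text
t 11.18 pos [ 0.6023 -0.2588  0.1355] head -91.48 F [ 0.7 -0.1 -2.6] w 0.0316
  d mm [ -25.7 -345.     3.8] |346| rot [ 0.27 -0.39 -3.5 ]
```

>>> step_arm([
  {"dx": -0.002,"dy": -0.025,"dz": 0,"rx": 0,"ry": 0,"rz": -0.5},
  {"dx": -0.006,"dy": -0.07,"dz": 0,"rx": 0,"ry": 0,"rz": -1},
  {"dx": -0.01,"dy": -0.12,"dz": 0,"rx": 0,"ry": 0,"rz": -1.5},
  {"dx": -0.014,"dy": -0.17,"dz": 0,"rx": 0,"ry": 0,"rz": -2},
  {"dx": -0.018,"dy": -0.22,"dz": 0,"rx": 0,"ry": 0,"rz": -2.5},
])

```text
time: 11.8
position: [0.5882, -0.0353, 0.1335]
tool_rot: [1.0, 0.009, 0.002, 0.002]
ft_force: [1.0, -0.1, -2.4]
grip_width: 0.0317
```

```bash
python3 -c "
from g import *
to([.5855,.0868,.13],-87.97)"
```

```text
t 11.80 pos [ 0.5882 -0.0353  0.1335] head -88.93 F [ 1.  -0.1 -2.4] w 0.0317
  d mm [  -0.4 -122.1    3.1] |122| rot [ 0.21 -0.23 -0.96]
```

>>> step_arm([
  {"dx": 0,"dy": -0.045,"dz": 0,"rx": 0.1,"ry": 0,"rz": -0.5},
  {"dx": 0,"dy": -0.09,"dz": 0,"rx": 0.1,"ry": 0,"rz": -1},
  {"dx": 0,"dy": -0.115,"dz": 0,"rx": 0.1,"ry": 0,"rz": -1},
  {"dx": 0,"dy": -0.122,"dz": 0,"rx": 0.1,"ry": 0,"rz": -1},
  {"dx": 0,"dy": -0.122,"dz": 0,"rx": 0.1,"ry": 0,"rz": -1},
])

```text
time: 12.42
position: [0.5851, 0.0872, 0.1327]
tool_rot: [1.0, 0.019, 0.001, 0.001]
ft_force: [0.2, -0.0, -3.2]
grip_width: 0.0314
```

```bash
python3 -c "
from g import *
from h import *
from rig import viewer
for n in ['wrist','side']:
  c=viewer.camera(n); pickle.dump(c,open(n+'5.pkl','wb'))
  if n=='side': crop(c,140,100,330,260,4,'pics/side5.png')
  else: crop(c,120,20,400,240,2.8,'pics/wrist5.png')
to([.595,.0871,.065],-87.97)"
```

```text
t 12.53 pos [0.5857 0.0859 0.1329] head -87.97 F [ 0.3  0.3 -3.1] w 0.0317
  d mm [ 9.1 -1.  67.9] |69| rot [ 0.13 -0.2  -0.  ]
```

View pics/side5.png

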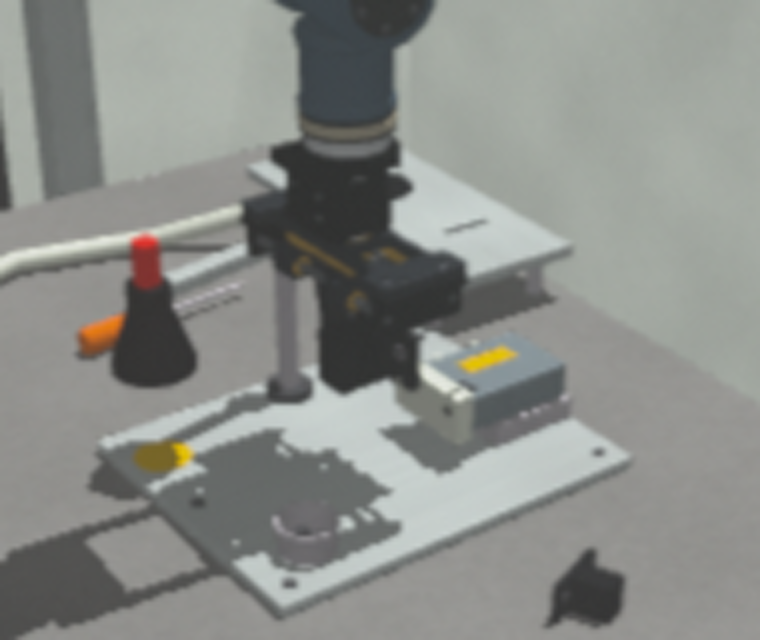

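View pics/wrist5.png

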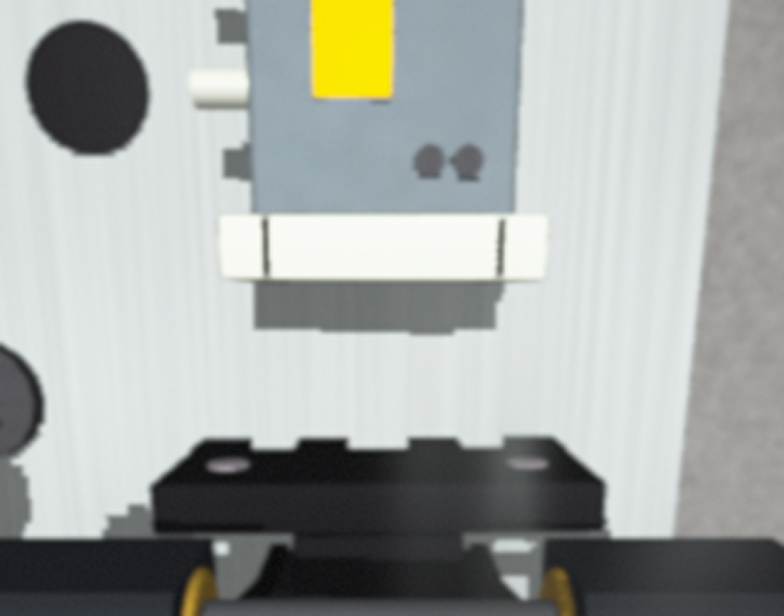

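```bash
python3 -c "
from h import *
w=load('wrist5.pkl')
A=lambda x,y:(120+(x+.5)/2.8-.5,20+(y+.5)/2.8-.5)
def rep(n,a,b,z):
  a=pz(w,*A(*a),z);b=pz(w,*A(*b),z); m=(a+b)/2; d=a-b; print(n,m.round(4),'w',np.linalg.norm(d).round(4),'yaw',np.degrees(np.arctan2(-d[0],d[1])).round(2))
rep('block front',(220,278),(546,279),.077)
rep('block rear',(220,215),(546,214),.077)
rep('jaw front',(155,486),(604,484),.145)
rep('jaw rear',(152,531),(606,531),.145)
"
```

```text
block front [0.655  0.0887 0.077 ] w 0.0838 yaw 1.97
block rear [0.6706 0.0893 0.077 ] w 0.0822 yaw 2.31
jaw front [0.6177 0.0884 0.145 ] w 0.0813 yaw 2.39
jaw rear [0.609  0.0881 0.145 ] w 0.0835 yaw 2.12
```

>>> step_arm([
  {"dx": 0.003,"dy": 0,"dz": 0.015,"rx": 0,"ry": 0,"rz": 0},
  {"dx": 0.007,"dy": 0.0005,"dz": 0.04,"rx": 0,"ry": 0,"rz": 0},
  {"dx": 0.012,"dy": 0.0005,"dz": 0.06,"rx": 0,"ry": 0,"rz": 0},
  {"dx": 0.015,"dy": 0.0005,"dz": 0.068,"rx": 0,"ry": 0,"rz": 0},
  {"dx": 0.015,"dy": 0.0005,"dz": 0.068,"rx": 0,"ry": 0,"rz": 0},
])

```text
time: 13.15
position: [0.6009, 0.0855, 0.064]
tool_rot: [1.0, 0.018, 0.001, 0.001]
ft_force: [0.4, 0.7, -2.4]
grip_width: 0.0316
```

```bash
python3 -c "
from g import *
from h import *
from rig import viewer
for n in ['wrist','side']:
  c=viewer.camera(n); pickle.dump(c,open(n+'6.pkl','wb'))
  if n=='side': crop(c,220,160,300,220,10,'pics/side6.png')
  else: crop(c,170,90,330,210,5,'pics/wrist6.png')
to([.6,.0871,.0647],-87.97); print(st()[0])"
```

```text
t 13.25 pos [0.6013 0.0857 0.0652] head -87.97 F [ 0.6 -0.5 -3.2] w 0.0318
  d mm [-1.3 -1.4  0.5] |2| rot [ 0.13 -0.23 -0.  ]
{'time': 13.25, 'q': array([-0.04123235,  0.74138514,  1.60729986, -0.00276597,  0.78868862,
        1.49612254]), 'joint_velocities': array([ 0.00293168, -0.01308179,  0.00203899, -0.00059445, -0.00111773,
       -0.00084649]), 'joint_torque': array([-1.01048690e-01, -4.74024940e+01, -1.15848881e+01,  2.14826327e-02,
       -1.09285112e-01, -8.05527156e-05]), 'position': array([0.60130928, 0.08572438, 0.06524054]), 'tool_rot': array([0.99984077, 0.01769237, 0.00204903, 0.00110372]), 'ft_force': array([ 0.62989717, -0.5431813 , -3.19836647]), 'moment': array([-0.06848915,  0.17152018,  0.03047536]), 'grip_width': 0.031758974377154386}
```

View pics/side6.png

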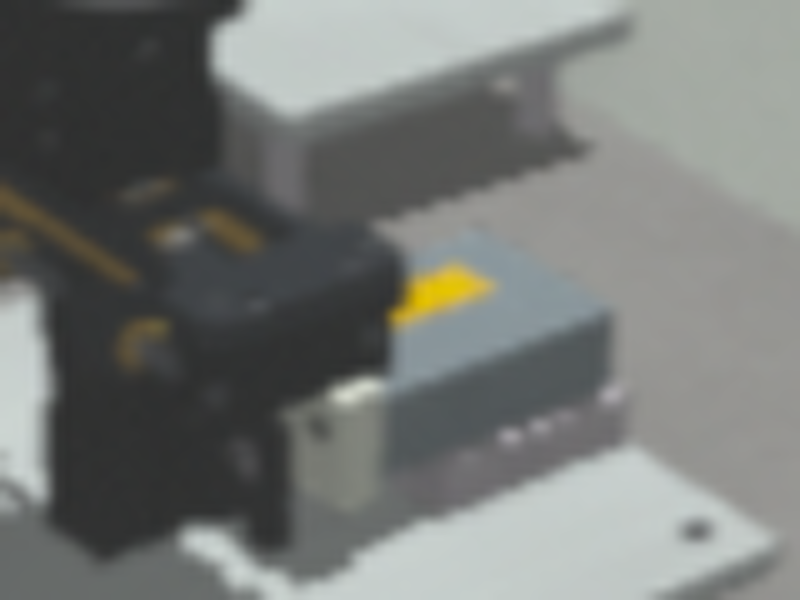

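View pics/wrist6.png

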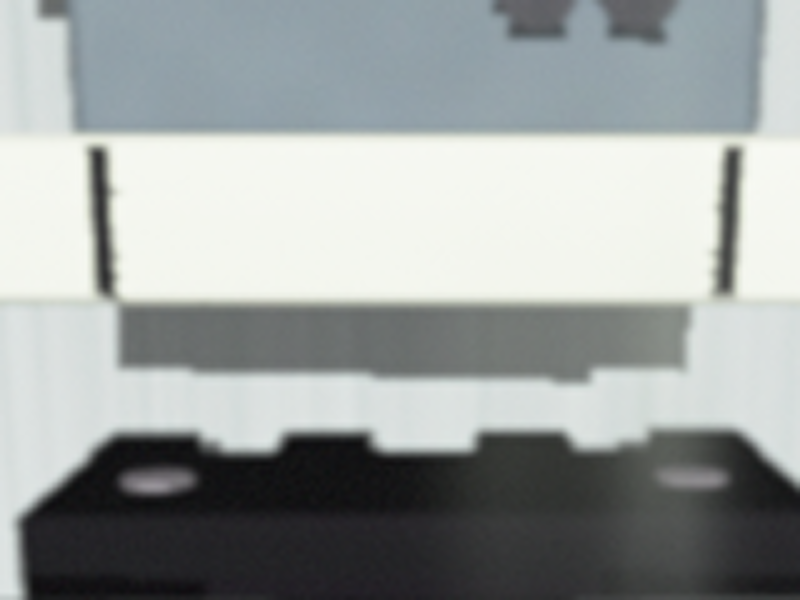

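```bash
python3 -c "
from h import *
c=load('wrist6.pkl'); crop(c,155,105,355,225,4,'pics/wrist6b.png')"
```

```text
(no output)
```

View pics/wrist6b.png

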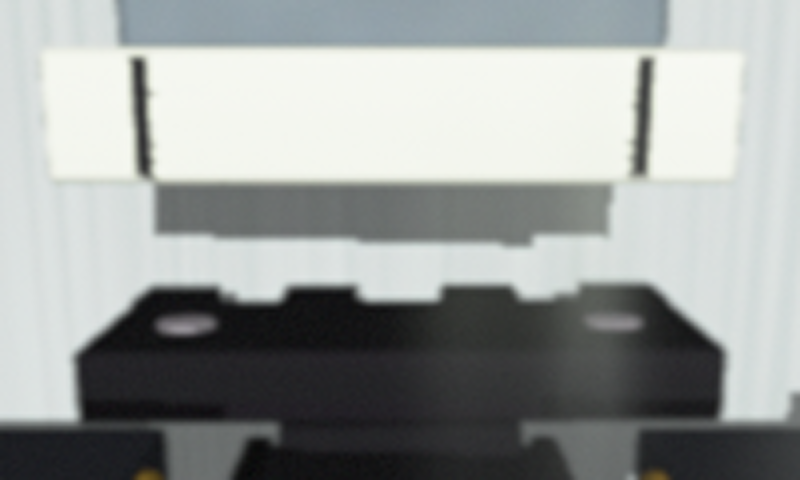

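```bash
cat > cmp.py <<'E'
from h import *
import sys
def cmp(fn,A,bf,br,jf,jr,zj=.077):
  w=load(fn)
  o=[]
  for n,(a,b),z in (('block front',bf,.077),('block rear',br,.077),('jaw front',jf,zj),('jaw rear',jr,zj)):
    a=pz(w,*A(*a),z);b=pz(w,*A(*b),z); m=(a+b)/2; d=a-b
    e=np.radians(2.03); lx=m[0]*np.cos(e)+m[1]*np.sin(e); ly=-m[0]*np.sin(e)+m[1]*np.cos(e)
    print(n,m.round(4),'plate-aligned',round(lx,4),round(ly,4),'w',np.linalg.norm(d).round(4),'yaw',np.degrees(np.arctan2(-d[0],d[1])).round(2))
if __name__=="__main__":
  A=lambda x,y:(155+(x+.5)/4-.5,105+(y+.5)/4-.5)
  cmp('wrist6.pkl',A,((50,180),(737,180)),((42,48),(742,48)),((77,352),(724,351)),((80,418),(722,418)))
E
python3 cmp.py
```

```text
block front [0.6554 0.0885 0.077 ] plate-aligned 0.6581 0.0652 w 0.0832 yaw 1.99
block rear [0.6707 0.0892 0.077 ] plate-aligned 0.6735 0.0654 w 0.0823 yaw 2.0
jaw front [0.634  0.0869 0.077 ] plate-aligned 0.6367 0.0644 w 0.0815 yaw 2.07
jaw rear [0.6252 0.0865 0.077 ] plate-aligned 0.6279 0.0643 w 0.0822 yaw 1.98
```

```bash
cat > dz.py <<'E'
from h import *
import sys
def zz(fn,boxes):
  w=load(fn); X=cloud(w)
  for n,(u0,v0,u1,v1) in boxes.items():
    P=X[v0:v1,u0:u1].reshape(-1,3); P=P[~np.isnan(P[:,0])]
    print(n,len(P),'z med %.4f sd %.4f'%(np.median(P[:,2]),P[:,2].std()))
    A=np.c_[P[:,0]-P[:,0].mean(),P[:,1]-P[:,1].mean(),np.ones(len(P))]; k=np.linalg.lstsq(A,P[:,2],rcond=None)[0]; print('   slope x,y mm/m..deg',np.degrees(k[:2]).round(2))
if __name__=="__main__":
  zz('wrist6.pkl',{'block':(170,120,335,147),'jaw':(179,196,331,205),'plateR':(345,150,352,205),'carr':(190,100,310,112)})
E
python3 dz.py
```

```text
block 4435 z med 0.0766 sd 0.0007
   slope x,y mm/m..deg [-0.01  0.08]
jaw 1366 z med 0.0758 sd 0.0006
   slope x,y mm/m..deg [3.81 0.15]
plateR 381 z med 0.0115 sd 0.0006
   slope x,y mm/m..deg [-0.65  3.82]
carr 1429 z med 0.0676 sd 0.0006
   slope x,y mm/m..deg [-1.08  0.05]
```

```bash
python3 -c "
from h import *
X=cloud(load('wrist6.pkl'))
for v in list(range(190,213))+[118,122,126,130,134,138,142,146]: print(v,np.nanmedian(X[v,179:331],0).round(4), [round(float(np.nanmedian(X[v,a:b,2])),4) for a,b in((179,220),(220,290),(290,331))])
"
```

```text
190 [0.6338 0.0868 0.0714] [0.0705, 0.0713, 0.0723]
191 [0.6339 0.087  0.0737] [0.0728, 0.0737, 0.0744]
192 [0.6338 0.087  0.0752] [0.0748, 0.0751, 0.0755]
193 [0.6334 0.087  0.0756] [0.0756, 0.0756, 0.0757]
194 [0.6329 0.087  0.0757] [0.0757, 0.0757, 0.0758]
195 [0.6323 0.0867 0.0758] [0.0758, 0.0758, 0.0757]
196 [0.6319 0.087  0.0758] [0.0758, 0.076, 0.0758]
197 [0.6313 0.0872 0.0759] [0.0759, 0.0759, 0.0759]
198 [0.6308 0.0869 0.0757] [0.0757, 0.0757, 0.0756]
199 [0.6302 0.0869 0.0758] [0.0758, 0.0758, 0.0757]
200 [0.6297 0.0869 0.0758] [0.0761, 0.0758, 0.0758]
201 [0.6292 0.0869 0.0758] [0.0758, 0.0759, 0.0759]
202 [0.6286 0.0868 0.0758] [0.0761, 0.0758, 0.0759]
203 [0.6281 0.0871 0.0758] [0.0757, 0.0758, 0.0759]
204 [0.6276 0.0868 0.0758] [0.0758, 0.0758, 0.0757]
205 [0.627  0.0868 0.0758] [0.0758, 0.0758, 0.0758]
206 [0.6265 0.087  0.0758] [0.0758, 0.0757, 0.0759]
207 [0.626 0.087 0.076] [0.0759, 0.0761, 0.0759]
208 [0.6253 0.087  0.0758] [0.0759, 0.0758, 0.0758]
209 [0.6248 0.0865 0.0758] [0.0759, 0.0757, 0.0759]
210 [0.6234 0.0867 0.0751] [0.0755, 0.0754, 0.0117]
211 [0.604  0.0867 0.0123] [0.0118, 0.0754, 0.0116]
212 [0.623  0.0867 0.0755] [0.0123, 0.0756, 0.0123]
118 [0.6702 0.0883 0.0765] [0.0766, 0.0765, 0.0765]
122 [0.6683 0.0882 0.0765] [0.0764, 0.0764, 0.0766]
126 [0.6665 0.0879 0.0767] [0.0765, 0.0767, 0.0767]
130 [0.6647 0.0881 0.0766] [0.0767, 0.0765, 0.0768]
134 [0.6628 0.0878 0.0765] [0.0766, 0.0764, 0.0764]
138 [0.6609 0.088  0.0767] [0.0769, 0.0765, 0.0766]
142 [0.659  0.0877 0.0766] [0.0766, 0.0766, 0.0767]
146 [0.6571 0.0878 0.0766] [0.0767, 0.0765, 0.0767]
```

>>> step_arm([
  {"dx": 0.004,"dy": -0.0008,"dz": -0.0008,"rx": 0,"ry": 0,"rz": 0},
  {"dx": 0.009,"dy": -0.0008,"dz": -0.0008,"rx": 0,"ry": 0,"rz": 0},
  {"dx": 0.014,"dy": -0.0008,"dz": -0.0008,"rx": 0,"ry": 0,"rz": 0},
  {"dx": 0.017,"dy": -0.0008,"dz": -0.0008,"rx": 0,"ry": 0,"rz": 0},
  {"dx": 0.018,"dy": -0.0008,"dz": -0.0008,"rx": 0,"ry": 0,"rz": 0},
])

```text
time: 13.88
position: [0.6195, 0.0872, 0.0661]
tool_rot: [1.0, 0.018, 0.002, 0.001]
ft_force: [-0.1, 0.1, -2.0]
grip_width: 0.0319
```

```bash
cat > look.py <<'E'
import sys
from g import *
from h import *
from rig import viewer
k=sys.argv[1]
c=viewer.camera('wrist'); pickle.dump(c,open('wrist%s.pkl'%k,'wb')); crop(c,155,105,355,225,4,'pics/wrist%s.png'%k)
X=cloud(c)
o,R,h=st(); print("t",o["time"],o["position"].round(4),"head",round(h,2),"F",o["ft_force"].round(1),"M",o["moment"].round(2),"w",o["grip_width"].round(4))
prev=None
for v in range(120,214,3): print(v,np.nanmedian(X[v,180:330],0).round(4))
E
python3 look.py 7
```

```text
Traceback (most recent call last):
  File "look.py", line 8, in <module>
    o,R,h=st(); print("t",o["time"],o["position"].round(4),"head",round(h,2),"F",o["ft_force"].round(1),"M",o["moment"].round(2),"w",o["grip_width"].round(4))
                                                                                                                                     ^^^^^^^^^^^^^^^^^^^^^
AttributeError: 'float' object has no attribute 'round'
```

View pics/wrist7.png

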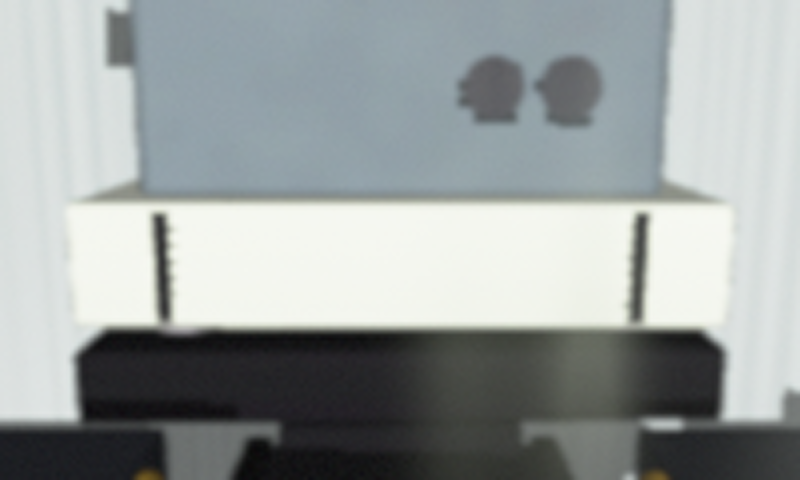

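```bash
sed -i 's/o\["grip_width"\].round(4)/o["grip_width"]/' look.py; python3 - <<'E'
import sys; sys.argv=['',7]
from cmp import *
from dz import zz
A=lambda x,y:(155+(x+.5)/4-.5,105+(y+.5)/4-.5)
cmp('wrist7.pkl',A,((75,328),(727,327)),((68,203),(733,202)),((77,352),(724,351)),((80,418),(722,418)))
zz('wrist7.pkl',{'block':(177,158,333,184),'jaw':(179,195,331,207)})
E
```

```text
block front [0.6551 0.0886 0.077 ] plate-aligned 0.6578 0.0653 w 0.0831 yaw 2.09
block rear [0.671  0.0892 0.077 ] plate-aligned 0.6737 0.0654 w 0.0823 yaw 2.1
jaw front [0.652  0.0885 0.077 ] plate-aligned 0.6547 0.0654 w 0.0829 yaw 2.09
jaw rear [0.643  0.0881 0.077 ] plate-aligned 0.6458 0.0653 w 0.0836 yaw 2.0
block 4042 z med 0.0766 sd 0.0006
   slope x,y mm/m..deg [0.08 0.1 ]
jaw 1818 z med 0.0779 sd 0.0006
   slope x,y mm/m..deg [2.05 0.02]
```

>>> step_arm([
  {"dx": 0,"dy": 0,"dz": 0.0007,"rx": 0,"ry": 0,"rz": 0},
  {"dx": 0,"dy": 0,"dz": 0.0013,"rx": 0,"ry": 0,"rz": 0},
  {"dx": 0.0005,"dy": 0,"dz": 0.0013,"rx": 0,"ry": 0,"rz": 0},
  {"dx": 0.001,"dy": 0,"dz": 0.0013,"rx": 0,"ry": 0,"rz": 0},
  {"dx": 0.001,"dy": 0,"dz": 0.0013,"rx": 0,"ry": 0,"rz": 0},
])

```text
time: 14.55
position: [0.6206, 0.0872, 0.0648]
tool_rot: [1.0, 0.018, 0.002, 0.001]
ft_force: [-0.1, 0.4, -2.4]
grip_width: 0.0319
```

```bash
python3 look.py 8; python3 - <<'E'
from dz import zz
zz('wrist8.pkl',{'block':(177,160,333,186),'jaw':(179,196,331,207)})
E
```

```text
t 14.6 [0.6205 0.0872 0.0648] head -87.98 F [-0.2 -0.1 -2.1] M [-0.06  0.21 -0.02] w 0.031581635092858176
120 [0.689  0.0897 0.0673]
123 [0.6875 0.0899 0.0674]
126 [0.686  0.0901 0.0677]
129 [0.6845 0.0898 0.0677]
132 [0.683  0.0897 0.0675]
135 [0.6814 0.0899 0.0674]
138 [0.6798 0.0896 0.0674]
141 [0.6783 0.0893 0.0674]
144 [0.6768 0.0895 0.0674]
147 [0.6752 0.0897 0.0674]
150 [0.6737 0.0894 0.0676]
153 [0.6721 0.0896 0.0674]
156 [0.6708 0.0893 0.0684]
159 [0.6703 0.0893 0.0764]
162 [0.6688 0.0892 0.0765]
165 [0.6673 0.0892 0.0766]
168 [0.6659 0.0891 0.0766]
171 [0.6643 0.0888 0.0766]
174 [0.6628 0.0888 0.0765]
177 [0.6612 0.0892 0.0765]
180 [0.6597 0.0889 0.0766]
183 [0.6582 0.0889 0.0765]
186 [0.6567 0.0886 0.0767]
189 [0.6535 0.0884 0.0702]
192 [0.6533 0.0889 0.076 ]
195 [0.652  0.0884 0.0768]
198 [0.6503 0.0888 0.0767]
201 [0.6488 0.088  0.0766]
204 [0.6472 0.0885 0.0766]
207 [0.6455 0.0884 0.0766]
210 [0.6431 0.0881 0.076 ]
213 [0.6421 0.088  0.0763]
block 4049 z med 0.0766 sd 0.0006
   slope x,y mm/m..deg [0.02 0.11]
jaw 1667 z med 0.0767 sd 0.0006
   slope x,y mm/m..deg [2.12 0.03]
```

View pics/wrist8.png

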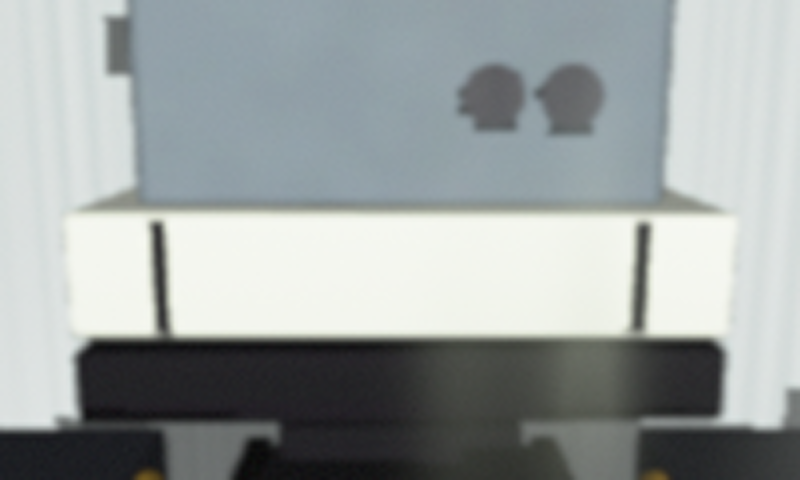

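>>> step_arm([
  {"dx": 0.001,"dy": 0,"dz": 0,"rx": 0,"ry": 0,"rz": 0},
  {"dx": 0.002,"dy": 0,"dz": 0,"rx": 0,"ry": 0,"rz": 0},
  {"dx": 0.003,"dy": 0,"dz": 0,"rx": 0,"ry": 0,"rz": 0},
  {"dx": 0.005,"dy": 0,"dz": 0,"rx": 0,"ry": 0,"rz": 0},
  {"dx": 0.007,"dy": 0,"dz": 0,"rx": 0,"ry": 0,"rz": 0},
])

```text
time: 15.22
position: [0.6267, 0.0875, 0.0647]
tool_rot: [1.0, 0.018, 0.001, 0.001]
ft_force: [-2.7, -0.3, -0.0]
grip_width: 0.0319
```

```bash
python3 look.py 9
```

```text
t 15.275 [0.627  0.0875 0.0648] head -87.99 F [-2.7  0.3 -1.6] M [-0.13  0.69 -0.11] w 0.031662458214992695
120 [0.6951 0.0902 0.0674]
123 [0.6936 0.0899 0.0677]
126 [0.6921 0.0901 0.0677]
129 [0.6906 0.0901 0.0675]
132 [0.6892 0.09   0.0676]
135 [0.6875 0.09   0.0676]
138 [0.686  0.0899 0.0675]
141 [0.6844 0.0898 0.0674]
144 [0.6829 0.0898 0.0675]
147 [0.6814 0.0895 0.0675]
150 [0.6798 0.0897 0.0674]
153 [0.6782 0.0896 0.0674]
156 [0.6768 0.0896 0.0675]
159 [0.6758 0.0895 0.0716]
162 [0.6749 0.0895 0.0765]
165 [0.6735 0.0897 0.0766]
168 [0.6719 0.0892 0.0766]
171 [0.6704 0.0894 0.0765]
174 [0.6689 0.0891 0.0765]
177 [0.6674 0.0895 0.0766]
180 [0.6658 0.0892 0.0766]
183 [0.6644 0.0891 0.0765]
186 [0.6628 0.0888 0.0767]
189 [0.6612 0.089  0.0766]
192 [0.6594 0.089  0.0756]
195 [0.6581 0.0889 0.0765]
198 [0.6565 0.0891 0.0765]
201 [0.6549 0.0888 0.0767]
204 [0.6533 0.0888 0.0765]
207 [0.6517 0.089  0.0766]
210 [0.6496 0.0881 0.076 ]
213 [0.6482 0.0888 0.0763]
```

View pics/wrist9.png

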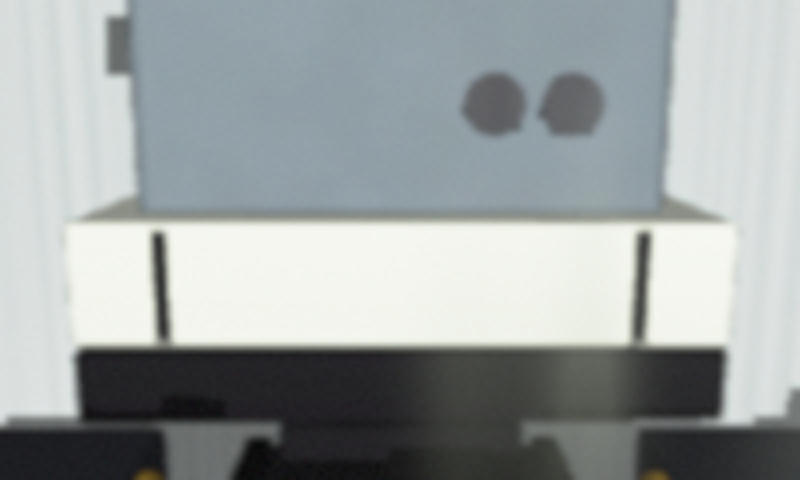

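>>> step_arm([
  {"dx": 0.002,"dy": 0,"dz": 0,"rx": 0,"ry": 0,"rz": 0},
  {"dx": 0.005,"dy": 0,"dz": 0,"rx": 0,"ry": 0,"rz": 0},
  {"dx": 0.008,"dy": 0,"dz": 0,"rx": 0,"ry": 0,"rz": 0},
  {"dx": 0.0105,"dy": 0,"dz": 0,"rx": 0,"ry": 0,"rz": 0},
  {"dx": 0.012,"dy": 0,"dz": 0,"rx": 0,"ry": 0,"rz": 0},
])

```text
time: 15.9
position: [0.6361, 0.0879, 0.0644]
tool_rot: [1.0, 0.017, -0.002, 0.001]
ft_force: [-7.9, -0.6, 2.5]
grip_width: 0.032
```

```bash
python3 look.py 10; python3 - <<'E'
from dz import zz
zz('wrist10.pkl',{'block':(177,162,333,188),'jaw':(179,196,331,206)})
from rig import viewer
from h import *
for n in('side','scene'):
  c=viewer.camera(n); pickle.dump(c,open(n+'10.pkl','wb')); cv2.imwrite('pics/%s10.png'%n,cv2.resize(c['img'],(800,600)))
E
```

```text
t 15.95 [0.6362 0.0879 0.0644] head -88.02 F [-8.6 -1.1  2.2] M [-0.33  1.32 -0.33] w 0.032207348609440474
120 [0.7045 0.0906 0.0674]
123 [0.7031 0.0903 0.0675]
126 [0.7016 0.0902 0.0676]
129 [0.7001 0.0899 0.0675]
132 [0.6985 0.0906 0.0677]
135 [0.697  0.0903 0.0675]
138 [0.6955 0.0905 0.0676]
141 [0.694  0.0902 0.0673]
144 [0.6925 0.0902 0.0676]
147 [0.6909 0.0901 0.0675]
150 [0.6894 0.0901 0.0675]
153 [0.6878 0.09   0.0675]
156 [0.6863 0.0902 0.0675]
159 [0.6851 0.0897 0.0692]
162 [0.6845 0.0899 0.0764]
165 [0.683  0.0898 0.0765]
168 [0.6815 0.09   0.0766]
171 [0.6801 0.0897 0.0765]
174 [0.6786 0.0892 0.0766]
177 [0.677  0.0894 0.0766]
180 [0.6755 0.0896 0.0766]
183 [0.6739 0.0895 0.0766]
186 [0.6724 0.0895 0.0766]
189 [0.6709 0.0894 0.0767]
192 [0.669  0.0894 0.0752]
195 [0.6676 0.0891 0.0761]
198 [0.666  0.0895 0.076 ]
201 [0.6644 0.089  0.076 ]
204 [0.6628 0.0894 0.0762]
207 [0.6612 0.0894 0.0761]
210 [0.6595 0.0893 0.0759]
213 [0.6577 0.0887 0.0759]
block 4040 z med 0.0766 sd 0.0006
   slope x,y mm/m..deg [-0.04  0.05]
jaw 1511 z med 0.0761 sd 0.0006
   slope x,y mm/m..deg [2.01 0.05]
```

View pics/wrist10.png

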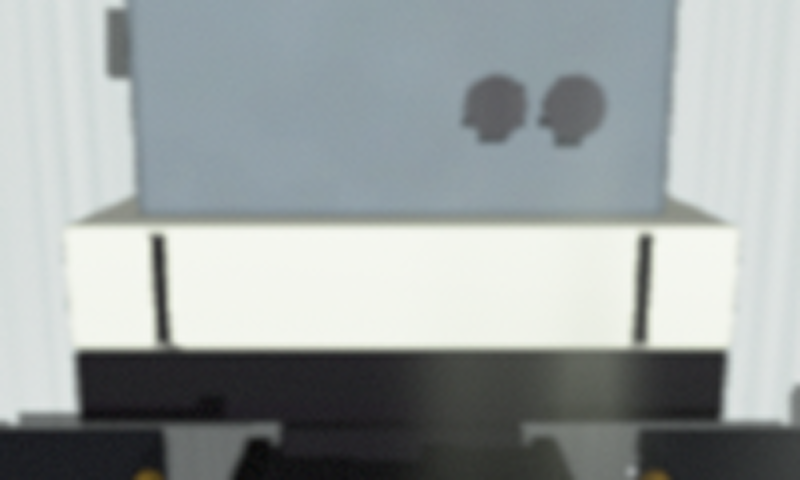

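View pics/side10.png

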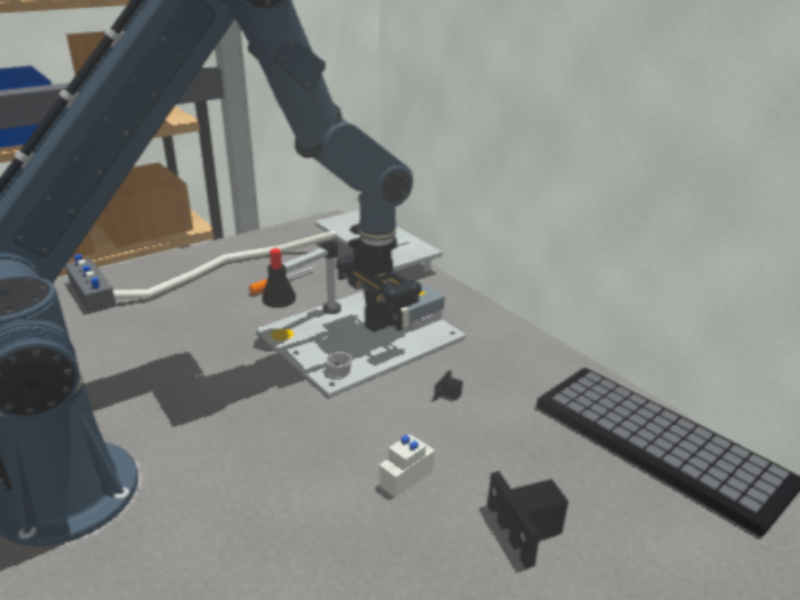

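```bash
python3 -c "
from g import *
o,R,h=st(); to([.638,.088,.065],-87.97)
R8=Ro.from_quat([.99984077,.01769237,.00204903,.00110372]); print('to pre-push',(R.inv()*R8).as_rotvec(degrees=True)); print(o['tool_rot'],o['ft_force'])"
```

```text
t 16.05 pos [0.6361 0.0879 0.0644] head -88.01 F [-8.1 -0.8  2. ] w 0.0320
  d mm [ 1.9 -0.1 -0.6] |2| rot [ 0.11  0.25 -0.04]
to pre-push [-0.01939878  0.47851588 -0.04144949]
[ 0.99984711  0.0173263  -0.00212875  0.00100759] [-8.12595106 -0.77550571  1.96019437]
```

>>> step_arm([
  {"dx": 0.003,"dy": 0,"dz": -0.0002,"rx": 0,"ry": 0.3,"rz": 0},
  {"dx": 0.0035,"dy": 0,"dz": -0.0004,"rx": 0,"ry": 0.5,"rz": 0},
  {"dx": 0.0042,"dy": 0,"dz": -0.0007,"rx": 0,"ry": 0.7,"rz": 0},
  {"dx": 0.0047,"dy": 0,"dz": -0.0008,"rx": 0,"ry": 0.7,"rz": 0},
  {"dx": 0.005,"dy": 0,"dz": -0.0008,"rx": 0,"ry": 0.7,"rz": 0},
])

```text
time: 16.68
position: [0.637, 0.088, 0.0641]
tool_rot: [1.0, 0.017, -0.001, 0.001]
ft_force: [-9.5, -0.5, 0.9]
grip_width: 0.0315
```

```bash
python3 look.py 11 | tail -n +1 | grep -v "^1[2-5]"; python3 - <<'E'
from dz import zz
zz('wrist11.pkl',{'block':(177,162,333,188),'jaw':(179,196,331,206)})
from rig import telemetry
o=telemetry.get_obs(); print(o['tool_rot'],o['joint_velocities'].round(3))
E
```

```text
t 16.725 [0.637  0.088  0.0641] head -88.05 F [-9.5 -1.1  1.6] M [-0.4   1.52 -0.39] w 0.03127404595135789
162 [0.6854 0.0902 0.0764]
165 [0.6839 0.0904 0.0765]
168 [0.6824 0.0903 0.0765]
171 [0.6809 0.0895 0.0765]
174 [0.6794 0.0895 0.0766]
177 [0.6779 0.0897 0.0766]
180 [0.6764 0.0896 0.0765]
183 [0.6748 0.0898 0.0765]
186 [0.6733 0.0895 0.0767]
189 [0.6717 0.0895 0.0767]
192 [0.67   0.0897 0.0759]
195 [0.6684 0.0899 0.0758]
198 [0.6668 0.0893 0.0759]
201 [0.6652 0.0893 0.076 ]
204 [0.6637 0.0892 0.0758]
207 [0.662  0.0891 0.0759]
210 [0.6603 0.0891 0.0756]
213 [0.6586 0.089  0.0756]
block 4035 z med 0.0766 sd 0.0006
   slope x,y mm/m..deg [-0.08  0.07]
jaw 1512 z med 0.0759 sd 0.0006
   slope x,y mm/m..deg [2.34 0.16]
[ 9.99854779e-01  1.69993684e-02 -8.58157458e-04  8.40279736e-04] [-0.001  0.     0.     0.     0.     0.001]
```

View pics/wrist11.png

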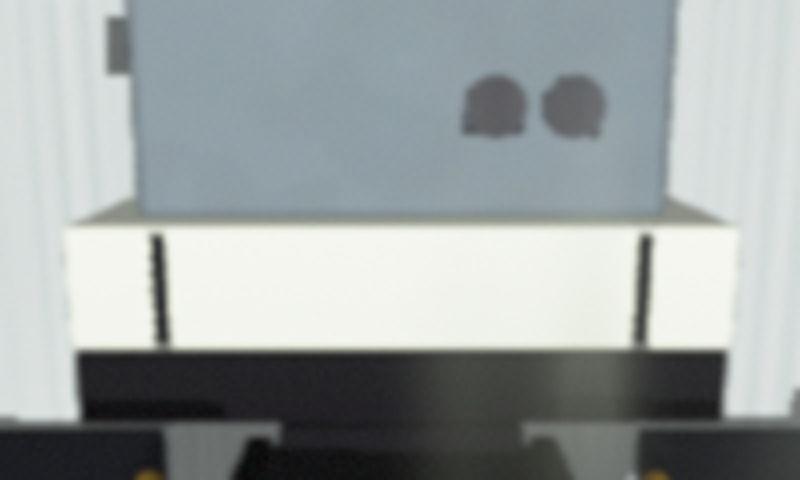

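>>> step_arm([
  {"dx": 0.003,"dy": 0,"dz": -0.0012,"rx": 0,"ry": 0.2,"rz": 0},
  {"dx": 0.004,"dy": 0,"dz": -0.0018,"rx": 0,"ry": 0.4,"rz": 0},
  {"dx": 0.0046,"dy": 0,"dz": -0.0022,"rx": 0,"ry": 0.4,"rz": 0},
  {"dx": 0.0046,"dy": 0,"dz": -0.0022,"rx": 0,"ry": 0.4,"rz": 0},
  {"dx": 0.0046,"dy": 0,"dz": -0.0022,"rx": 0,"ry": 0.4,"rz": 0},
])

```text
time: 17.35
position: [0.6367, 0.088, 0.0643]
tool_rot: [1.0, 0.017, -0.003, 0.001]
ft_force: [-8.9, -2.8, -2.3]
grip_width: 0.0313
```

```bash
python3 look.py 12 | tail -n +1 | grep -v "^1[2-5]"; python3 - <<'E'
from dz import zz
zz('wrist12.pkl',{'block':(177,162,333,188),'jaw':(179,196,331,206)})
E
```

```text
t 17.4 [0.6367 0.088  0.0643] head -88.09 F [-8.4 -1.7 -2.1] M [-0.32  1.58 -0.33] w 0.031623902389251786
162 [0.6852 0.0899 0.0764]
165 [0.6837 0.0896 0.0765]
168 [0.6822 0.0898 0.0766]
171 [0.6807 0.0898 0.0765]
174 [0.6791 0.0897 0.0766]
177 [0.6777 0.0897 0.0766]
180 [0.6761 0.0896 0.0765]
183 [0.6746 0.0893 0.0766]
186 [0.673  0.0898 0.0765]
189 [0.6716 0.0895 0.0766]
192 [0.6698 0.0897 0.0758]
195 [0.6682 0.0891 0.0759]
198 [0.6667 0.0893 0.076 ]
201 [0.665  0.0895 0.0759]
204 [0.6635 0.0892 0.0759]
207 [0.6618 0.0894 0.076 ]
210 [0.6602 0.0888 0.0758]
213 [0.6584 0.0885 0.0757]
block 4036 z med 0.0766 sd 0.0006
   slope x,y mm/m..deg [0.09 0.07]
jaw 1515 z med 0.0759 sd 0.0006
   slope x,y mm/m..deg [0.92 0.09]
```

View pics/wrist12.png

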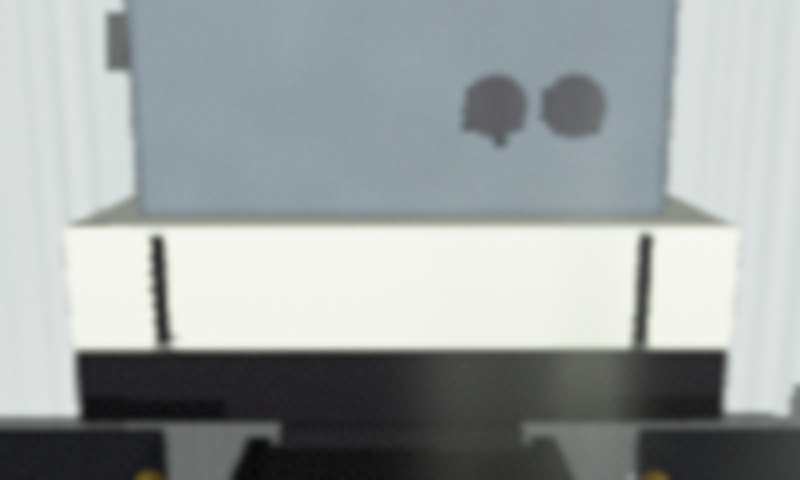

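>>> step_arm([
  {"dx": 0.004,"dy": 0,"dz": -0.0022,"rx": 0,"ry": 0.5,"rz": 0},
  {"dx": 0.005,"dy": 0,"dz": -0.003,"rx": 0,"ry": 0.7,"rz": 0},
  {"dx": 0.005,"dy": 0,"dz": -0.0036,"rx": 0,"ry": 0.7,"rz": 0},
  {"dx": 0.005,"dy": 0,"dz": -0.0041,"rx": 0,"ry": 0.7,"rz": 0},
  {"dx": 0.005,"dy": 0,"dz": -0.0044,"rx": 0,"ry": 0.7,"rz": 0},
])

```text
time: 18.02
position: [0.636, 0.0883, 0.0657]
tool_rot: [1.0, 0.016, -0.004, 0.0]
ft_force: [-8.2, -0.3, -7.0]
grip_width: 0.0319
```

```bash
python3 look.py 13 | tail -n +1 | grep -v "^1[2-5]"; python3 - <<'E'
from dz import zz
zz('wrist13.pkl',{'block':(177,162,333,188),'jaw':(179,196,331,206)})
E
```

```text
t 18.075 [0.636  0.0883 0.0657] head -88.14 F [-8.7 -0.2 -6.3] M [-0.09  1.58 -0.27] w 0.03179131479345208
162 [0.6843 0.0902 0.0765]
165 [0.6828 0.0902 0.0766]
168 [0.6813 0.0901 0.0766]
171 [0.6797 0.0901 0.0766]
174 [0.6783 0.0898 0.0765]
177 [0.6768 0.09   0.0766]
180 [0.6751 0.0899 0.0765]
183 [0.6736 0.0899 0.0764]
186 [0.672  0.0896 0.0766]
189 [0.6705 0.0898 0.0767]
192 [0.6689 0.0897 0.0763]
195 [0.6674 0.0897 0.0772]
198 [0.6659 0.0896 0.0771]
201 [0.6643 0.0891 0.0771]
204 [0.6628 0.0895 0.0772]
207 [0.6611 0.0897 0.0772]
210 [0.659  0.0894 0.0767]
213 [0.6576 0.0894 0.0767]
block 4042 z med 0.0766 sd 0.0006
   slope x,y mm/m..deg [0.36 0.12]
jaw 1511 z med 0.0771 sd 0.0006
   slope x,y mm/m..deg [1.46 0.22]
```

View pics/wrist13.png

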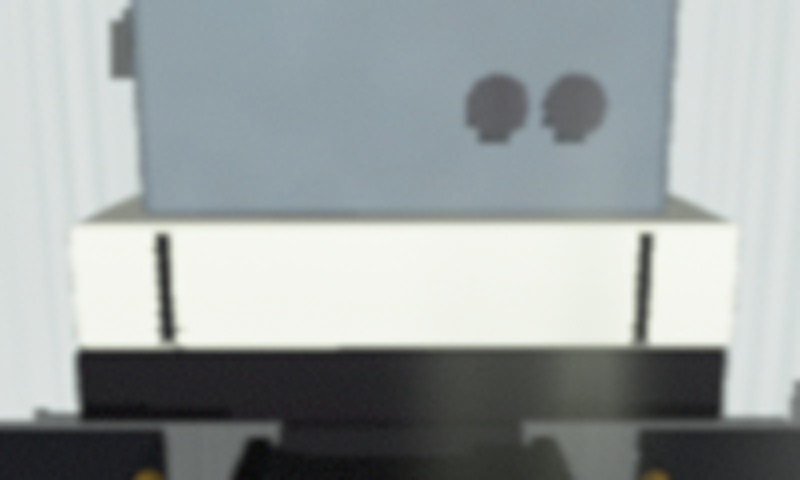

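```bash
cat > edge.py <<'E'
from h import *
import sys
e=np.radians(2.03)
def edges(fn,rows,lo,hi):
  w=load(fn); X=cloud(w); out=[]
  for v in rows:
    ok=(X[v,:,2]>lo)&(X[v,:,2]<hi); u=np.where(ok)[0]; u=u[(u>140)&(u<370)]
    a=pz(w,u.min()-.5,v,.077); b=pz(w,u.max()+.5,v,.077)
    f=lambda m:-m[0]*np.sin(e)+m[1]*np.cos(e)
    out.append((f(a),f(b)))
  o=np.array(out); print(fn,'L %.4f R %.4f mid %.4f'%(*o.mean(0),o.mean()))
for k in sys.argv[1:]:
  edges('wrist%s.pkl'%k,range(165,186),.072,.081); edges('wrist%s.pkl'%k,range(195,207),.072,.081)
E
python3 edge.py 9 10 11 12 13
```

```text
wrist9.pkl L 0.1072 R 0.0240 mid 0.0656
wrist9.pkl L 0.1072 R 0.0242 mid 0.0657
wrist10.pkl L 0.1071 R 0.0241 mid 0.0656
wrist10.pkl L 0.1071 R 0.0243 mid 0.0657
wrist11.pkl L 0.1071 R 0.0241 mid 0.0656
wrist11.pkl L 0.1070 R 0.0244 mid 0.0657
wrist12.pkl L 0.1071 R 0.0241 mid 0.0656
wrist12.pkl L 0.1070 R 0.0244 mid 0.0657
wrist13.pkl L 0.1072 R 0.0241 mid 0.0656
wrist13.pkl L 0.1078 R 0.0244 mid 0.0661
```

>>> step_arm([
  {"dx": 0.004,"dy": 0.0002,"dz": -0.0012,"rx": 0,"ry": 0.4,"rz": -0.1},
  {"dx": 0.0048,"dy": 0.0003,"dz": -0.0011,"rx": 0,"ry": 0.6,"rz": -0.15},
  {"dx": 0.0055,"dy": 0.0003,"dz": -0.001,"rx": 0,"ry": 0.6,"rz": -0.15},
  {"dx": 0.0058,"dy": 0.0003,"dz": -0.001,"rx": 0,"ry": 0.6,"rz": -0.15},
  {"dx": 0.0058,"dy": 0.0003,"dz": -0.001,"rx": 0,"ry": 0.6,"rz": -0.15},
])

```text
time: 18.7
position: [0.6373, 0.0883, 0.0653]
tool_rot: [1.0, 0.017, -0.004, -0.0]
ft_force: [-8.9, -0.3, -0.5]
grip_width: 0.032
```

```bash
python3 look.py 14 | tail -n +1 | grep -v "^1[2-5]"; python3 edge.py 14; python3 - <<'E'
from dz import zz
zz('wrist14.pkl',{'block':(177,162,333,188),'jaw':(179,196,331,206)})
from rig import viewer
from h import *
for n in('side','scene'):
  c=viewer.camera(n); pickle.dump(c,open(n+'14.pkl','wb')); 
  if n=='side': crop(c,150,140,310,260,5,'pics/side14.png')
  else: cv2.imwrite('pics/scene14.png',cv2.resize(c['img'],(800,600)))
E
```

```text
t 18.75 [0.6373 0.0883 0.0653] head -88.02 F [-9.4 -0.3 -0.8] M [-0.28  1.55 -0.33] w 0.0316906754645313
162 [0.6856 0.0903 0.0764]
165 [0.6842 0.0902 0.0766]
168 [0.6827 0.0902 0.0766]
171 [0.6811 0.0901 0.0765]
174 [0.6796 0.0901 0.0766]
177 [0.6782 0.09   0.0766]
180 [0.6766 0.09   0.0766]
183 [0.675  0.0899 0.0766]
186 [0.6735 0.0894 0.0765]
189 [0.6719 0.0903 0.0766]
192 [0.6702 0.0898 0.0759]
195 [0.6689 0.0897 0.0769]
198 [0.6672 0.0897 0.0768]
201 [0.6657 0.0896 0.0768]
204 [0.6641 0.0896 0.0768]
207 [0.6624 0.0898 0.0769]
210 [0.6607 0.0897 0.0769]
213 [0.6589 0.0894 0.0766]
wrist14.pkl L 0.1071 R 0.0241 mid 0.0656
wrist14.pkl L 0.1077 R 0.0245 mid 0.0661
block 4044 z med 0.0766 sd 0.0006
   slope x,y mm/m..deg [0.1  0.08]
jaw 1512 z med 0.0769 sd 0.0006
   slope x,y mm/m..deg [1.68 0.19]
```

View pics/side14.png

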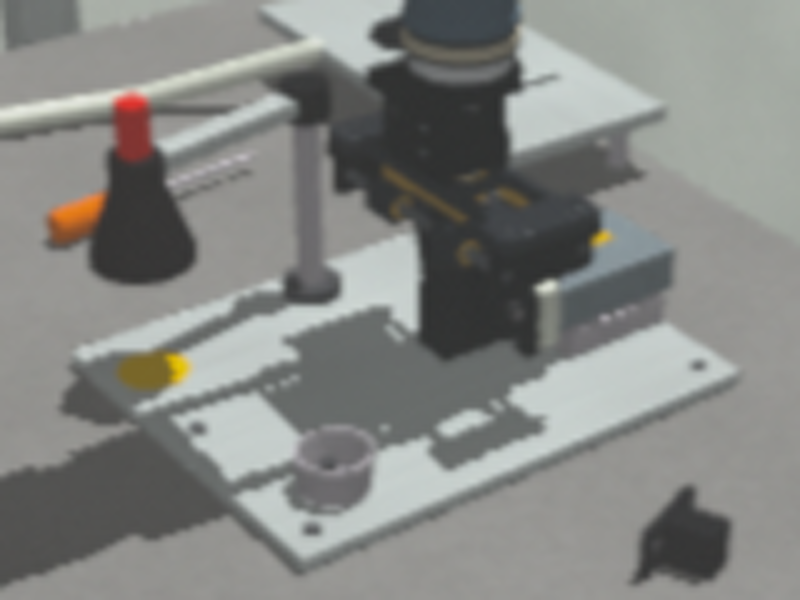

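View pics/scene14.png

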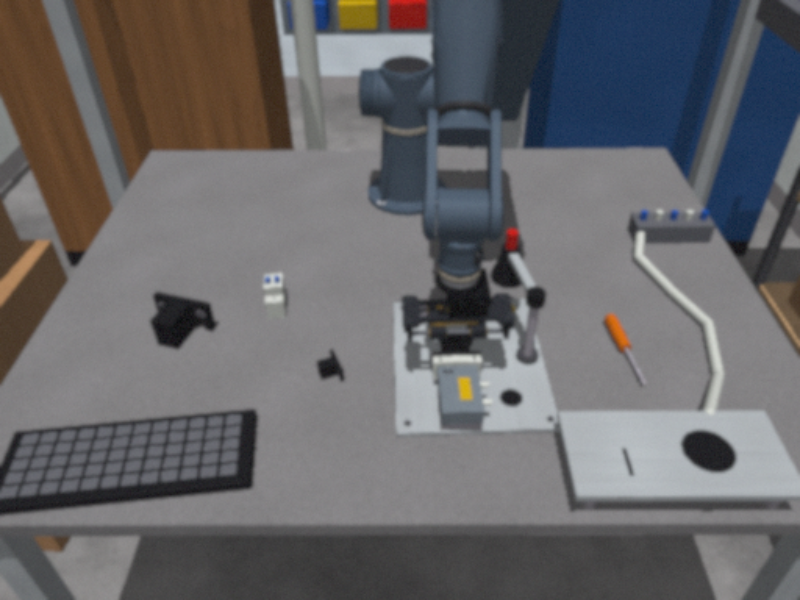

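```bash
python3 -c "
from h import *
d=load('side14.pkl')
D=lambda x,y:(150+(x+.5)/5-.5,140+(y+.5)/5-.5)
print('knob',pz(d,*D(132,102),.204),'dot',pz(d,*D(153,370),.012))
s=load('side0.pkl')
print('knob before',pz(s,*D(429,112),.204))
from g import *
o=st()[0]; print(o['time'],o['ft_force'],o['joint_velocities'].round(4))"
```

```text
knob [0.47199804 0.19180499 0.204     ] dot [0.4723852  0.19451437 0.012     ]
knob before [0.61161818 0.08010581 0.204     ]
18.85 [-8.89810722 -1.16060432 -0.44505285] [ 0.001   0.0002 -0.0003 -0.0001  0.0016  0.0016]
```

```bash
python3 -c "
from rig import robot,telemetry
print(robot.hand_in()); o=telemetry.get_obs(); print(o['time'],o['position'],o['ft_force'],o['grip_width'])"
```

```text
the job is handed in; nothing more can be done
None
the job is handed in; nothing more can be done
```

The job is handed in at about 19 s of the 56 s allowed. The nozzle is parked over the yellow dot, and the arm is still pressing the middle-sized jaw against the white end block.

- **Nozzle:** I swung it round by its red knob to 80.1° (1.40 rad) by the arm's pose. In the side image the knob stands above the yellow dot to within about 3 mm.
- **Jaw position:** I gripped it across the rear block at 45 N. The last wrist depth check put its top 0.3 mm above the block's top and its sides about 0.5 mm off the block's, with the same yaw.
- **Push:** the contact was slow. The wrist sensor reads 8.9 to 9.4 N, with the slide back about 15.5 mm, so the push is a little under 10 N.
- **Bystanders:** the breaker, screw cup and screwdriver look unmoved in the last pictures.

Two checks did not come out clean at first:

- **Height under load:** pressing made the jaw sag up to 0.8 mm below flush and stick there by friction. One correction had no effect and the next overshot by 0.5 mm, so I slid it in small steps to its final height.
- **Camera disagreement:** the fixed cameras differed by a few millimetres on the first positions, so I relied on the wrist camera for the fit.

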